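# Set up the belt grinder for a batch of stone bars

## Task

Get the small belt grinder ready for the next batch of mosaic stone. First swing the hold-down lever right up; then, with it up, wind the tension wheel clockwise through its slack until it pulls firm and the pointer stands on the dark arc, without overwinding past the arc; then lay every square stone bar that is on the bench flat in a bay of its own on the grinder, and finally lower the lever fully over them. Leave the hammer, the flat offcut and the carton of chips where they are.

Things in the scene. Friction and masses are not known exactly. Their poses are not given: they have to be found in the camera images.
- grinder: The belt grinder, a grey bench machine fixed to the bench: base box 185 mm (x) by 465 mm (y) and 55 mm high, placed and turned differently each time. Origin on the bench under its middle; x points away from the front edge (front edge at x -85 mm), y runs along the belt, z up. Its flat deck (the belt) is 55 mm above the bench. A motor box (75 by 120 mm, 50 mm high) stands behind its +y end.
- bay0 (a point): Bay 1 of 4 (counted from the -y end): centre of its floor, on the deck 55 mm above the bench; axes as the grinder's. Each bay is a shallow rectangular recess open at the top, 76 mm in x by 42 mm in y, framed by aluminium ribs 6 mm high; the bays' centres are 68 mm apart in y, at grinder x 0, y -172 mm.
- bay1 (a point): Bay 2 of 4 (counted from the -y end): centre of its floor, on the deck 55 mm above the bench; axes as the grinder's. Each bay is a shallow rectangular recess open at the top, 76 mm in x by 42 mm in y, framed by aluminium ribs 6 mm high; the bays' centres are 68 mm apart in y, at grinder x 0, y -104 mm.
- bay2 (a point): Bay 3 of 4 (counted from the -y end): centre of its floor, on the deck 55 mm above the bench; axes as the grinder's. Each bay is a shallow rectangular recess open at the top, 76 mm in x by 42 mm in y, framed by aluminium ribs 6 mm high; the bays' centres are 68 mm apart in y, at grinder x 0, y -36 mm.
- bay3 (a point): Bay 4 of 4 (counted from the -y end): centre of its floor, on the deck 55 mm above the bench; axes as the grinder's. Each bay is a shallow rectangular recess open at the top, 76 mm in x by 42 mm in y, framed by aluminium ribs 6 mm high; the bays' centres are 68 mm apart in y, at grinder x 0, y 32 mm.
- lever (a joint): Angle of the hold-down lever, rad: 0 fully down (lies level over the bays, towards the front), 1.57 straight up, stop at 1.6; grows as it is raised. Raised means more than 1.3. It is stiff (about 2 to 3 N at the knob) and stays where it is left. It starts near 0.
- lever_pivot (a point): Pivot of the hold-down lever, on the head at the rear edge of the deck: grinder x 85 mm, y -70 mm, 98 mm above the bench; the pivot axis is parallel to the grinder's y. The lever is a steel stalk 10 mm wide with a cross bar (250 mm long in y, 20 mm wide, 12 mm thick) at 85 mm from the pivot, which when fully down hovers 3 mm over the tops of well laid stone bars.
- lever_knob (a point): Centre of the black knob at the free end of the lever, 150 mm from the pivot: a cylinder 20 mm in diameter and 26 mm long, its axis parallel to the grinder's y, its two flat ends free. With the lever down it is 98 mm above the bench at grinder x -65 mm.
- wheel_grip (a point): Grip point of the tension handwheel, on its upright axis, 105 mm above the bench at grinder x 0, y 165 mm. The black wheel is 76 mm in diameter (its top face 85 mm above the bench) with a raised grip bar across it, 60 mm long, 14 mm thick, from 85 to 119 mm above the bench. This frame's x runs along the grip bar; it turns with the wheel.
- wheel (a joint): How far the wheel has been wound relative to the tension drum below it, rad, growing clockwise seen from above; it starts at 0 to 1.2 and stops at 1.8. Up to 1.8 this is slack: the wheel turns lightly (about 0.05 N m). From 1.8 on the wheel carries the drum with it.
- tension (a joint): Turn of the tension drum, rad, growing clockwise seen from above: 0 to 0.04 at the start, end stop at 1.3. The wheel carries it round once the slack is used up, firmly (0.32 N m, rising by 0.22 N m per rad); it stays where it is left. On the dark arc means 0.30 to 0.90; beyond that the belt is overwound.
- pointer (a point): Tip of the black pointer (6 mm wide) on the rim of the tension drum, a steel disc 86 mm in diameter under the wheel; 54 mm from the wheel's axis, 63 mm above the bench. At tension 0 it points to the grinder's front (-x). The dark arc on the light scale plate just outside its tip runs from 0.30 to 0.90 rad clockwise of there.
- bar0: A square-section bar of pale marble, 68 by 34 by 34 mm, about 0.2 kg, lying on the bench (two to four such bars are there, others absent); all are alike. Origin at its centre; x runs along its length. It is laid in a bay with its length along the grinder's x, any side up.
- bar1: A square-section bar of pale marble, 68 by 34 by 34 mm, about 0.2 kg, lying on the bench (two to four such bars are there, others absent); all are alike. Origin at its centre; x runs along its length. It is laid in a bay with its length along the grinder's x, any side up.
- bar2: A square-section bar of pale marble, 68 by 34 by 34 mm, about 0.2 kg, lying on the bench (two to four such bars are there, others absent); all are alike. Origin at its centre; x runs along its length. It is laid in a bay with its length along the grinder's x, any side up.
- bar3: A square-section bar of pale marble, 68 by 34 by 34 mm, about 0.2 kg, lying on the bench (two to four such bars are there, others absent); all are alike. Origin at its centre; x runs along its length. It is laid in a bay with its length along the grinder's x, any side up.
- hammer: Mosaic hammer with wooden handle 150 mm and steel head 150 mm across, on the bench to the left; leave alone. Origin under its handle's middle.
- offcut: Flat terracotta offcut 90 by 60 by 12 mm on the bench in front of the grinder's left part; leave alone. Origin at its underside's centre.
- carton: Cardboard carton 140 by 110 by 60 mm of stone chips at the right; leave alone. Origin at its underside's centre.
There are look-alikes about, which are no part of the job. What is shaped like the bar1 but pink or yellow is not meant.

How it is judged:
On the way, in this order (a step that is already met when the one before it is completed fails the run):
1. The hold-down lever is swung up (value of joint lever above 1.3 rad), for 0.2 s.
2. With the lever up, the wheel has been wound until the belt is firm and the pointer is on the arc (value of joint tension between 0.3 and 0.9 rad and value of joint lever above 1.3 rad), for 0.3 s.
3. With the lever up, every stone bar present lies flat in a bay of its own (value of joint lever above 1.3 rad and x of bar0 in the frame of grinder between -0.012 and 0.012 m and y of bar0 in the frame of grinder between -0.185 and 0.045 m and z of bar0 in the frame of grinder between 0.067 and 0.0755 m and angle between the x axis of each of bar0, bar1, bar2, bar3 and the x axis of grinder, either way round below 0.2 rad and x of bar1 in the frame of grinder between -0.012 and 0.012 m and y of bar1 in the frame of grinder between -0.185 and 0.045 m and z of bar1 in the frame of grinder between 0.067 and 0.0755 m and x of bar2 in the frame of grinder between -0.012 and 0.012 m and y of bar2 in the frame of grinder between -0.185 and 0.045 m and z of bar2 in the frame of grinder between 0.067 and 0.0755 m and x of bar3 in the frame of grinder between -0.012 and 0.012 m and y of bar3 in the frame of grinder between -0.185 and 0.045 m and z of bar3 in the frame of grinder between 0.067 and 0.0755 m), for 0.2 s.
4. The lever is fully down (value of joint lever below 0.04 rad), for 0.2 s.
At the end, for the whole second after the job is handed in: Every stone bar present rests on the floor of a bay of its own (centre 67 to 75.5 mm above the bench, within 12 mm of mid-bay in grinder x, length within 0.2 rad of grinder x) and is still; the lever is fully down (under 0.04 rad); the pointer is on the arc (tension 0.30 to 0.90 rad) (value of joint tension between 0.3 and 0.9 rad and value of joint lever below 0.04 rad and x of bar0 in the frame of grinder between -0.012 and 0.012 m and y of bar0 in the frame of grinder between -0.185 and 0.045 m and z of bar0 in the frame of grinder between 0.067 and 0.0755 m and angle between the x axis of each of bar0, bar1, bar2, bar3 and the x axis of grinder, either way round below 0.2 rad and x of bar1 in the frame of grinder between -0.012 and 0.012 m and y of bar1 in the frame of grinder between -0.185 and 0.045 m and z of bar1 in the frame of grinder between 0.067 and 0.0755 m and x of bar2 in the frame of grinder between -0.012 and 0.012 m and y of bar2 in the frame of grinder between -0.185 and 0.045 m and z of bar2 in the frame of grinder between 0.067 and 0.0755 m and x of bar3 in the frame of grinder between -0.012 and 0.012 m and y of bar3 in the frame of grinder between -0.185 and 0.045 m and z of bar3 in the frame of grinder between 0.067 and 0.0755 m and linear speed of each of bar0, bar1, bar2, bar3 below 0.02 m/s); the robot touches nothing.
It fails at once if The belt is overwound: pointer past the arc (value of joint tension above 0.92 rad).
It fails at once if The hammer is disturbed (moved more than 40 mm) (distance of hammer from where it was at the start of the episode above 0.04 m).
It fails at once if The offcut is disturbed (moved more than 40 mm) (distance of offcut from where it was at the start of the episode above 0.04 m).
It fails at once if The carton is disturbed (moved more than 40 mm) (distance of carton from where it was at the start of the episode above 0.04 m).
Of bar0, bar1, bar2, bar3 only 2 to 4 are there at a start; the rules pass over those that are not, and their reading is None.
At some moment in a run one of bar0, bar1, bar2, bar3 may be knocked a few centimetres aside while the robot is not near it.
Once in a run the grip may slacken for a moment while it holds something.
It also fails if it takes over 210 s, if anything falls off the work surface, if the arm or the gripper's body presses on something with over 40 N, if the wrist force passes 120 N, or if a joint passes its speed limit or range.

## Robot

A 6-joint arm with a two-finger parallel gripper is mounted at the origin on the work surface. World frame = base frame: x ahead of the robot, y to its left, z up, the work surface at z = 0. Lengths are in m, angles in rad, forces in N, time in s.
With the tool pointing down it reaches from about 0.3 to 0.75 m from the base axis. Payload 8.5 kg.
Tool frame: the origin (TCP) lies midway between the tips of the shut fingers; the grasp point (between the pads) lies 19 mm behind it; z points along the fingers, y is the line along which they close (so a half turn about z gives the same grasp; the last joint's range is limited). The gripper opens to 88 mm and grips with 3 to 60 N. Pads are 18 mm wide; open, the fingers measure 123 mm over their backs; the gripper's body (75 mm by 187 mm) begins 45 mm behind the grasp point.
Start: joints at [1.055, 0.381, 1.297, -0, 1.464, -0.215], TCP at [0.163, 0.525, 0.239] pointing down, gripper open.
Joint ranges: [-3.11, 3.11], [-0.89, 2.33], [0.22, 2.48], [-1.42, 4.56], [0.17, 2.85], [-2.88, 2.88]. Speed limits (rad/s): [2.39, 2.39, 3.14, 3.14, 3.14, 3.14].

## Interface

Orientations are given as a unit quaternion [x, y, z, w].
In Python, from workcell import state, optics, order gives the robot as it stands.
- The arm moves only by the tool step_arm, never from a script. Its argument "targets" is a list of rows, each an object with "offset": the shift along the tool's x, y, z each as a share of 0.02 m, from -1 to 1, a list of three; "twist": the turn, a rotation vector about the tool's x, y, z each as a share of 30 degrees, from -1 to 1, a list of three. A call has 1 to 12 rows; each row shifts and turns the commanded pose from where the row before left it, along the tool's axes as they then stand; what a row does not reach is not made up. A row lasts 1/8 s, in which the tool goes at most 62.5 mm and 10.7 degrees, less where a joint would pass 70% of its speed; a pose out of reach is approached as far as the arm can. A call with a number of a shift or a turn outside -1 to 1 is refused whole. A call with a gripper value outside its range is refused whole. "jaw" is the opening, from -1 (shut) to 1 (fully open), set as the call begins (left out, the last holds). The fingers move at their own pace and stop on an object; the grip force is fixed at half the most. Time passes only in rows, so rows that do not move let the fingers close. It gives the time, the measured TCP pose, the force, the opening and the grip force at its end, in the units of the state.
- state(): the state, without advancing time (a new reading comes with each control period).
- optics.capture(name): name is "scene" or "top"; returns a dict with "img" (400x640x3 uint8, red, green, blue), "camera_matrix" (3x3 intrinsics, pixels), "R" (3x3) and "t" (3): a world point X has camera coordinates R X + t. Camera axes: x right, y down, z forward; pixel columns grow to the right and rows downward; lengths in m; the calibration is good to about 2 mm. A picture is of the moment at which its call begins. There is no depth.
- order.sign_off(): hands the job in; it is judged then, once.
Trained networks look in a picture, given as the dict that the camera call returned (one of the last four; its "shot" number tells which), for a name from the list of things; names that differ only in an ending like _2 or _b are one class to them, and where a whole thing is asked for, a point or a joint stands for the part that bears it (a point fixed in the world has none). Each returns a list of dicts, best first, with "conf" (0 to 1); they miss things now and then, are a little off and sometimes report something else, mostly with a low value. They report only what shows in the picture. A call takes as long as a camera call. They do not tell look-alikes from the thing itself.
- optics.regions_of(picture, target): "mask" (400x640 bool, what is visible of it).
- optics.pinpoint(picture, target): "centre" ([x, y, z] in m, in the coordinates of the camera as it stood for that picture, good to about 4 mm: a listed point, or the origin of a listed thing).
The state is a dict: "time": time; "qpos": joint angles; "dq": joint speeds; "effort": joint torques, N m; "eef_pos": TCP position; "tcp_rot": TCP orientation; "ft_force": force on the tool from outside, world axes, zero at the start; "wrist_torque": the same for the moment, N m; "width": finger opening in m; "grip_force": force on a finger pad.
Only numpy, scipy, OpenCV 4.12 (cv2) and the standard library are available. Lean on these libraries where they do the work, as an engineer would, in place of code of your own. Each camera call takes 0.05 s, during which the arm holds its last target. There are 200 camera calls.

## Working session

There is one attempt and no reset: what is moved stays moved. The work goes in short steps, Python scripts to look and compute and a tool call to move; the robot and the scene stay as the last step left them, time stands still between calls to the robot, and variables do not carry over. Pictures are saved under pics/ and viewed, at most 14 in all, crops included, and the job is handed in when it is done.

Besides the shell and the picture viewer there is one more tool, called after "Request:" in YAML: its name, and indented under it one key for each argument. step_arm: Moves the arm, as the interface text tells. Shift numbers are shares of 0.02 m and turn numbers shares of 30 degrees, none past 1 either way. Its arguments: {"type":"object","properties":{"targets":{"type":"array","items":{"type":"object","properties":{"offset":{"type":"array","items":{"type":"number"}},"twist":{"type":"array","items":{"type":"number"}}}}},"jaw":{"type":"number"}},"required":["targets"]}

```bash
mkdir -p pics
cat > h.py <<'E'
import numpy as np, cv2
from workcell import state, optics, order
def shot(name, fn=None):
    p=optics.capture(name)
    if fn: cv2.imwrite('pics/'+fn, p['img'][:,:,::-1])
    return p
def w(p,c): return p['R'].T@(np.array(c)-p['t'])
def pin(p,t,n=1):
    return [(np.round(w(p,d['centre']),4),round(d['conf'],2)) for d in optics.pinpoint(p,t)[:n]]
def px(p,X):
    c=p['R']@np.array(X)+p['t']; u=p['camera_matrix']@c; return u[:2]/u[2]
def ray(p,uv,z):
    d=p['R'].T@np.linalg.inv(p['camera_matrix'])@np.array([uv[0],uv[1],1.]); o=-p['R'].T@p['t']
    return o+d*(z-o[2])/d[2]
E
python3 - <<'E'
from h import *
for n in('scene','top'):
    p=shot(n,n+'0.png')
    print(n,-p['R'].T@p['t'])
    for t in ['grinder','bay0','bay3','lever_pivot','lever_knob','wheel_grip','pointer','hammer','offcut','carton']: print(t,pin(p,t))
    print(pin(p,'bar0',8))
E
```

```text
scene [ 1.08898576 -0.27539679  1.12613193]
grinder [(array([ 0.5851,  0.087 , -0.0034]), 0.57)]
bay0 [(array([0.5834, 0.1155, 0.0561]), 0.96)]
bay3 [(array([0.5834, 0.1155, 0.0561]), 0.96)]
lever_pivot [(array([0.6821, 0.0258, 0.1008]), 0.86)]
lever_knob [(array([0.5314, 0.0112, 0.1107]), 0.86)]
wheel_grip [(array([ 0.4166,  0.1872, -0.0005]), 0.74)]
pointer [(array([0.5153, 0.2433, 0.0625]), 0.73)]
hammer [(array([ 0.3685,  0.4195, -0.0041]), 0.58)]
offcut [(array([ 4.118e-01,  1.876e-01, -4.000e-04]), 0.55)]
carton [(array([ 0.4616, -0.5108,  0.0016]), 0.73)]
[(array([ 0.6182, -0.4141,  0.0159]), 0.92), (array([ 0.4355, -0.0311,  0.0174]), 0.73), (array([ 0.5806, -0.3055,  0.0124]), 0.68), (array([ 0.4475, -0.1416,  0.018 ]), 0.59), (array([ 0.5062, -0.3846,  0.0171]), 0.59), (array([ 0.4193, -0.2556,  0.0183]), 0.57)]
top [ 0.31554457 -0.06913994  1.42693311]
grinder [(array([0.5841, 0.0847, 0.0017]), 0.62)]
bay0 [(array([ 0.5958, -0.0126,  0.0542]), 0.86)]
bay3 [(array([ 0.5958, -0.0126,  0.0542]), 0.86)]
lever_pivot [(array([0.6808, 0.0237, 0.094 ]), 0.88)]
lever_knob [(array([0.5294, 0.0095, 0.111 ]), 0.82)]
wheel_grip [(array([0.5677, 0.2483, 0.1046]), 0.61)]
pointer [(array([0.518 , 0.2429, 0.0618]), 0.79)]
hammer [(array([ 0.3624,  0.4157, -0.0023]), 0.76)]
offcut [(array([0.4069, 0.1912, 0.0005]), 0.79)]
carton [(array([ 0.4579, -0.5104, -0.0024]), 0.58)]
[(array([ 0.4419, -0.1436,  0.0144]), 0.83), (array([ 0.5857, -0.3021,  0.0119]), 0.81), (array([ 0.4205, -0.2602,  0.0124]), 0.68), (array([ 0.508 , -0.3805,  0.0179]), 0.67), (array([ 0.6166, -0.4119,  0.0158]), 0.59)]
```

View pics/scene0.png

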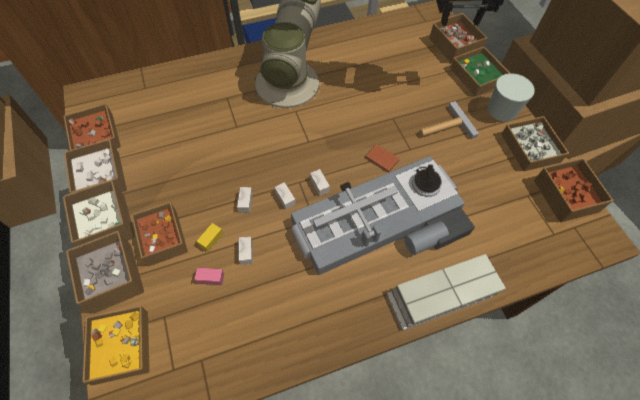

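View pics/top0.png

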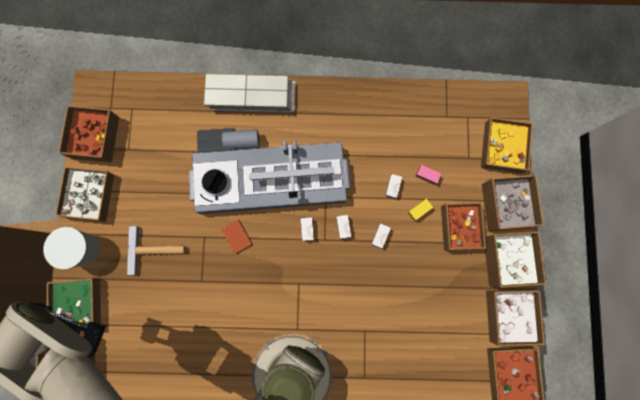

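The scene view shows four white bars, at about (319,182), (285,195), (245,200) and (245,250). The yellow bar at (208,237) and the pink one at (209,276) are decoys. The top view agrees: white bars at (307,229), (344,227), (382,237) and (394,187). The lever is down and the wheel is at (214,181).

```bash
cat >> h.py <<'E'
from scipy.optimize import least_squares, minimize
from scipy.spatial.transform import Rotation as Ro
def hullmask(p,x,y,yaw,z0=0.,dims=(.068,.034,.034)):
    c,s=np.cos(yaw),np.sin(yaw);P=[]
    for a in(-.5,.5):
        for b in(-.5,.5):
            for h in(0,1):
                u,v=a*dims[0],b*dims[1];P.append(px(p,[x+c*u-s*v,y+s*u+c*v,z0+h*dims[2]]))
    m=np.zeros((1600,2560),np.uint8)
    cv2.fillConvexPoly(m,cv2.convexHull((np.array(P)*4+1.5).astype(np.float32)).astype(np.int32),1)
    return m
def barfit(pics,guess):
    """pics: list of (picture); fits x,y,yaw of bar nearest guess"""
    T=[]
    for p in pics:
        g=px(p,[guess[0],guess[1],.017]);best=None
        for d in optics.regions_of(p,'bar0'):
            c=np.argwhere(d['mask']).mean(0)[::-1]
            e=np.linalg.norm(c-g)
            if best is None or e<best[0]: best=(e,d['mask'])
        if best and best[0]<10: T.append((p,cv2.resize(best[1].astype(np.uint8),(2560,1600),interpolation=cv2.INTER_LINEAR)))
    def cost(q):
        f=0
        for p,m in T:
            h=hullmask(p,*q);f+=1-(h&m).sum()/max(1,(h|m).sum())
        return f
    R=[minimize(cost,[guess[0],guess[1],a],method='Nelder-Mead',options=dict(initial_simplex=np.array([[guess[0],guess[1],a],[guess[0]+.008,guess[1],a],[guess[0],guess[1]+.008,a],[guess[0],guess[1],a+.3]]),maxiter=60)) for a in(0,.8,1.6,2.4)]
    r=min(R,key=lambda r:r.fun); return np.round(r.x,4),round(r.fun/max(1,len(T)),3),len(T)
E
python3 - <<'E'
from h import *
obs=[((.085,-.07),[(.6821,.0258),(.6808,.0237)]),((0,.165),[(.5677,.2483)]),((-.054,.165),[(.5153,.2433),(.518,.2429)]),((-.065,-.07),[(.5314,.0112),(.5294,.0095)]),((0,0),[(.5851,.087),(.5841,.0847)]),((0,.032),[(.5834,.1155)]),((0,-.104),[(.5958,-.0126)])]
def f(q):
    c,s=np.cos(q[2]),np.sin(q[2])
    return np.ravel([[q[0]+c*a-s*b-X,q[1]+s*a+c*b-Y] for (a,b),L in obs for X,Y in L])
r=least_squares(f,[.586,.085,.1]);print(r.x,np.round(r.fun*1e3,1))
s=shot('scene');t=shot('top')
for g in[(.4355,-.031),(.445,-.142),(.42,-.258),(.583,-.304)]: print(barfit([s,t],g))
st=state();print(st['eef_pos'],Ro.from_quat(st['tcp_rot']).as_matrix().round(3),st['width'])
for p,n in((s,'s'),(t,'t')):
    u=px(p,[.569,.249,.1]).astype(int)
    c=p['img'][u[1]-30:u[1]+30,u[0]-35:u[0]+35]
    c=np.clip(c.astype(float)*1.0,0,255)
    c=(255*(c/255)**.5).astype(np.uint8)
    cv2.imwrite('pics/w_%s.png'%n,cv2.resize(c,None,fx=6,fy=6,interpolation=cv2.INTER_CUBIC)[:,:,::-1])
a=cv2.imread('pics/w_s.png');b=cv2.imread('pics/w_t.png');cv2.imwrite('pics/w.png',np.vstack([a[:300],b[:300]])) if 0 else cv2.imwrite('pics/w.png',cv2.resize(np.hstack([a,b]),(800,343)))
E
```

```text
[0.58691831 0.08585935 0.10787858] [-3.1 -0.4 -1.8  1.7  1.5  1.6  0.2  0.8 -2.5  1.2 -1.6 -1.9  0.4 -0.2
  1.8 -1.1  2.8  1.2  0.1  2.2  2.3 -4.9]
(array([ 0.436 , -0.033 ,  0.0439]), np.float64(0.129), 2)
(array([ 0.4468, -0.1451,  0.1698]), np.float64(0.124), 2)
(array([ 0.4217, -0.2603,  2.7327]), np.float64(0.133), 2)
(array([ 0.5784, -0.2995,  2.9169]), np.float64(0.105), 2)
[0.16294363 0.52529681 0.23876099] [[-0.955  0.296 -0.   ]
 [ 0.296  0.955  0.   ]
 [ 0.     0.    -1.   ]] 0.08829856564451248
```

View pics/w.png

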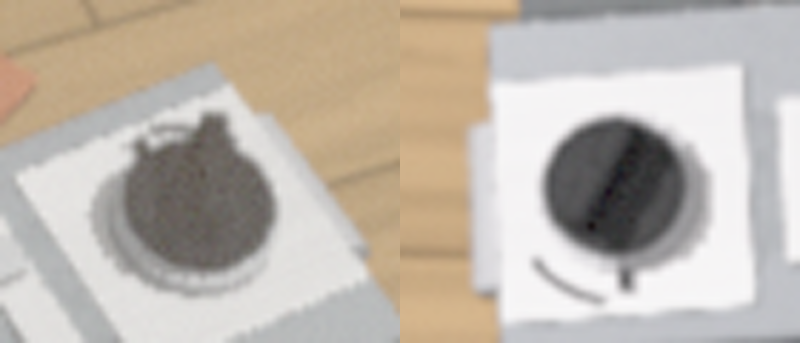

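The top crop shows the wheel's grip bar running from (585,230) to (645,130), a world yaw of about -0.54. The pointer is at (627,278) and the dark arc lies to its left, which is clockwise. Next I move to the knob.

Request:
step_arm:
  targets:
    - {"offset": [0,0,0],"twist": [0,0,-0.26]}
    - {"offset": [0,0,0],"twist": [0,0,-0.26]}
    - {"offset": [0,0,0],"twist": [0,0,-0.26]}
    - {"offset": [-0.55,-0.98,0]}
    - {"offset": [-0.55,-0.98,0]}
    - {"offset": [-0.55,-0.98,0]}
    - {"offset": [-0.55,-0.98,0]}
    - {"offset": [-0.55,-0.98,0]}
    - {"offset": [-0.55,-0.98,0]}
    - {"offset": [-0.55,-0.98,0]}
    - {"offset": [-0.55,-0.98,0]}
    - {"offset": [-0.55,-0.98,0]}

```text
invalid input at $.targets[3]: expected keys offset, twist
```

Request:
step_arm:
  targets:
    - {"offset": [-0.55,-0.98,0]}
    - {"offset": [-0.55,-0.98,0]}
    - {"offset": [-0.55,-0.98,0]}
    - {"offset": [-0.55,-0.98,0]}
    - {"offset": [-0.55,-0.98,0]}
    - {"offset": [-0.55,-0.98,0]}
    - {"offset": [-0.55,-0.98,0]}
    - {"offset": [-0.55,-0.98,0]}
    - {"offset": [-0.55,-0.98,0]}
    - {"offset": [-0.55,-0.98,0]}
    - {"offset": [-0.55,-0.98,0]}
    - {"offset": [-0.55,-0.98,0]}

```text
invalid input at $.targets[0]: expected keys offset, twist
```

```bash
cat >> h.py <<'E'
G=np.array([.5869,.0859]);GY=.1079
def gw(x,y): 
    c,s=np.cos(GY),np.sin(GY);return G+[c*x-s*y,s*x+c*y]
def go(xyz,yaw=None):
    """print yaw turn (tool z twist, share total) then shift in tool axes (after turn) in shares"""
    st=state();R=Ro.from_quat(st['tcp_rot']).as_matrix();y0=np.arctan2(R[1,0],R[0,0])
    d=0 if yaw is None else (yaw-y0+np.pi)%(2*np.pi)-np.pi
    R2=R@Ro.from_rotvec([0,0,-d]).as_matrix()
    print('pos',np.round(st['eef_pos'],4),'yaw',round(y0,3),'tilt',round(np.degrees(np.arccos(-R[2,2])),2),'turn total',round(-d/np.radians(30),3),'shift',np.round(R2.T@(np.array(xyz)-st['eef_pos'])/.02,2),'j6',round(st['qpos'][5],2),'w',round(st['width'],4))
E
python3 - <<'E'
from h import *
print(gw(-.065,-.07)); go([*gw(-.065,-.07),.098-.016],3.2495)
p=shot('top');q=shot('scene');print(pin(p,'lever_knob'),pin(q,'lever_knob'))
E
```

```text
[0.52981636 0.00930719]
pos [0.1629 0.5253 0.2388] yaw 2.841 tilt 0.0 turn total -0.781 shift [-15.46 -27.63   7.84] j6 -0.22 w 0.0883
[(array([0.5301, 0.0067, 0.1124]), 0.9)] [(array([0.5319, 0.0078, 0.1096]), 0.87)]
```

Request:
step_arm:
  targets:
    - {"offset": [0,0,0],"twist": [0,0,-0.26]}
    - {"offset": [0,0,0],"twist": [0,0,-0.26]}
    - {"offset": [0,0,0],"twist": [0,0,-0.26]}
    - {"offset": [-0.55,-0.98,0],"twist": [0,0,0]}
    - {"offset": [-0.55,-0.98,0],"twist": [0,0,0]}
    - {"offset": [-0.55,-0.98,0],"twist": [0,0,0]}
    - {"offset": [-0.55,-0.98,0],"twist": [0,0,0]}
    - {"offset": [-0.55,-0.98,0],"twist": [0,0,0]}
    - {"offset": [-0.55,-0.98,0],"twist": [0,0,0]}
    - {"offset": [-0.55,-0.98,0],"twist": [0,0,0]}
    - {"offset": [-0.55,-0.98,0],"twist": [0,0,0]}
    - {"offset": [-0.55,-0.98,0],"twist": [0,0,0]}

```text
time: 3.4
eef_pos: [0.2807, 0.36, 0.2388]
tcp_rot: [-0.054, 0.999, 0.0, 0.0]
ft_force: [0.5, 0.8, 0.9]
width: 0.0885
grip_force: 0.0
```

Request:
step_arm:
  targets:
    - {"offset": [-0.55,-0.98,0],"twist": [0,0,0]}
    - {"offset": [-0.55,-0.98,0],"twist": [0,0,0]}
    - {"offset": [-0.55,-0.98,0],"twist": [0,0,0]}
    - {"offset": [-0.55,-0.98,0],"twist": [0,0,0]}
    - {"offset": [-0.55,-0.98,0],"twist": [0,0,0]}
    - {"offset": [-0.55,-0.98,0],"twist": [0,0,0]}
    - {"offset": [-0.55,-0.98,0],"twist": [0,0,0]}
    - {"offset": [-0.55,-0.98,0],"twist": [0,0,0]}
    - {"offset": [-0.55,-0.98,0],"twist": [0,0,0]}
    - {"offset": [-0.55,-0.98,0],"twist": [0,0,0]}
    - {"offset": [-0.55,-0.98,0],"twist": [0,0,0]}
    - {"offset": [-0.55,-0.98,0],"twist": [0,0,0]}

```text
time: 4.9
eef_pos: [0.4372, 0.1402, 0.2388]
tcp_rot: [-0.054, 0.999, -0.0, 0.0]
ft_force: [-0.2, 0.5, 0.6]
width: 0.088
grip_force: 0.0
```

Run:
```python
from h import *
go([*gw(-.065,-.07),.110-.017],3.2495)
```

```text
pos [0.4372 0.1402 0.2388] yaw -3.034 tilt 0.01 turn total -0.001 shift [-3.9  -7.01  7.29] j6 -1.63 w 0.088
```

Request:
step_arm:
  targets:
    - {"offset": [-0.55,-1.0,0.5],"twist": [0,0,0]}
    - {"offset": [-0.55,-1.0,0.5],"twist": [0,0,0]}
    - {"offset": [-0.55,-1.0,0.5],"twist": [0,0,0]}
    - {"offset": [-0.55,-1.0,0.5],"twist": [0,0,0]}
    - {"offset": [-0.55,-1.0,0.5],"twist": [0,0,0]}
    - {"offset": [-0.55,-1.0,0.5],"twist": [0,0,0]}
    - {"offset": [-0.55,-1.0,0.5],"twist": [0,0,0]}
    - {"offset": [0,0,0],"twist": [0,0,0]}
    - {"offset": [0,0,0],"twist": [0,0,0]}

```text
time: 6.02
eef_pos: [0.5283, 0.0102, 0.1688]
tcp_rot: [-0.054, 0.999, 0.0, -0.0]
ft_force: [-0.8, -0.1, 0.1]
width: 0.088
grip_force: 0.0
```

Run:
```python
from h import *
go([*gw(-.065,-.07),.110-.017],3.2495)
```

```text
pos [0.5283 0.0102 0.1688] yaw -3.034 tilt 0.01 turn total -0.0 shift [-0.07 -0.05  3.79] j6 -1.88 w 0.088
```

Request:
step_arm:
  targets:
    - {"offset": [-0.02,-0.02,0.95],"twist": [0,0,0]}
    - {"offset": [-0.02,-0.02,0.95],"twist": [0,0,0]}
    - {"offset": [-0.02,-0.02,0.95],"twist": [0,0,0]}
    - {"offset": [0,0,0.95],"twist": [0,0,0]}
    - {"offset": [0,0,0],"twist": [0,0,0]}

```text
time: 6.65
eef_pos: [0.5291, 0.0096, 0.0924]
tcp_rot: [-0.054, 0.999, 0.0, -0.001]
ft_force: [0.4, -0.4, -0.6]
width: 0.088
grip_force: 0.0
```

Request:
step_arm:
  targets:
    - {"offset": [0,0,0],"twist": [0,0,0]}
    - {"offset": [0,0,0],"twist": [0,0,0]}
    - {"offset": [0,0,0],"twist": [0,0,0]}
    - {"offset": [0,0,0],"twist": [0,0,0]}
    - {"offset": [0,0,0],"twist": [0,0,0]}
    - {"offset": [0,0,0],"twist": [0,0,0]}
  jaw: -1

```text
time: 7.4
eef_pos: [0.5297, 0.0089, 0.0928]
tcp_rot: [-0.054, 0.999, -0.0, -0.0]
ft_force: [-0.3, -0.4, -0.6]
width: 0.0301
grip_force: 0.0
```

Run:
```python
from h import *
go([*gw(-.065,-.07),.110-.017],3.2495)
L=.15
st=state();piv=np.array([*gw(.085,-.07),.098]);k=np.array(st['eef_pos'])+[0,0,.019];print(k-piv)
a0=np.arctan2(.110-.098,.15)
A=np.linspace(a0,1.53,15);x=-L*np.cos(A);z=L*np.sin(A)
print(np.round(np.c_[-np.diff(x),-np.diff(z)]/.02,2).tolist())
```

```text
pos [0.5297 0.0089 0.0928] yaw -3.034 tilt 0.0 turn total -0.001 shift [-0.01  0.02 -0.01] j6 -1.89 w 0.0301
[-0.14921354 -0.01660486  0.01375772]
[[-0.1, -0.77], [-0.18, -0.76], [-0.26, -0.73], [-0.33, -0.7], [-0.4, -0.66], [-0.47, -0.62], [-0.53, -0.57], [-0.59, -0.51], [-0.64, -0.45], [-0.68, -0.38], [-0.71, -0.3], [-0.74, -0.23], [-0.76, -0.15], [-0.77, -0.07]]
```

Request:
step_arm:
  targets:
    - {"offset": [0,0,0],"twist": [0,0,0]}
    - {"offset": [0,0,0],"twist": [0,0,0]}
    - {"offset": [0,0,0],"twist": [0,0,0]}
    - {"offset": [-0.1,0,-0.77],"twist": [0,0,0]}
    - {"offset": [-0.18,0,-0.76],"twist": [0,0,0]}
    - {"offset": [-0.26,0,-0.73],"twist": [0,0,0]}
    - {"offset": [-0.33,0,-0.7],"twist": [0,0,0]}

```text
time: 8.28
eef_pos: [0.5465, 0.0102, 0.1518]
tcp_rot: [-0.054, 0.999, -0.0, -0.001]
ft_force: [1.7, -6.4, -5.8]
width: 0.0256
grip_force: 30.0
```

Request:
step_arm:
  targets:
    - {"offset": [-0.4,0,-0.66],"twist": [0,0,0]}
    - {"offset": [-0.47,0,-0.62],"twist": [0,0,0]}
    - {"offset": [-0.53,0,-0.57],"twist": [0,0,0]}
    - {"offset": [-0.59,0,-0.51],"twist": [0,0,0]}
    - {"offset": [-0.64,0,-0.45],"twist": [0,0,0]}

```text
time: 8.9
eef_pos: [0.5988, 0.0156, 0.2078]
tcp_rot: [-0.053, 0.999, -0.001, -0.002]
ft_force: [-0.3, -7.5, -5.3]
width: 0.0251
grip_force: 30.0
```

Run:
```python
from h import *
go([*gw(.085-.15*np.cos(1.53),-.07),.098+.15-.017],3.2495)
p=shot('top');q=shot('scene');print(pin(p,'lever_knob'),pin(q,'lever_knob'))
```

```text
pos [0.5988 0.0156 0.2078] yaw -3.035 tilt 0.2 turn total -0.002 shift [-3.73  0.06 -1.17] j6 -1.85 w 0.0251
[] [(array([0.6041, 0.016 , 0.2251]), 0.68)]
```

Request:
step_arm:
  targets:
    - {"offset": [-0.68,0,-0.38],"twist": [0,0,0]}
    - {"offset": [-0.71,0,-0.3],"twist": [0,0,0]}
    - {"offset": [-0.74,0,-0.23],"twist": [0,0,0]}
    - {"offset": [-0.76,0,-0.15],"twist": [0,0,0]}
    - {"offset": [-0.77,0,-0.07],"twist": [0,0,0]}
    - {"offset": [0,0,0],"twist": [0,0,0]}
    - {"offset": [0,0,0],"twist": [0,0,0]}
    - {"offset": [0,0,0],"twist": [0,0,0]}

```text
time: 10.1
eef_pos: [0.6722, 0.0232, 0.2304]
tcp_rot: [-0.053, 0.999, -0.001, -0.0]
ft_force: [1.6, -7.0, -1.3]
width: 0.0254
grip_force: 30.0
```

Run:
```python
from h import *
go([*gw(.085-.15*np.cos(1.53),-.07),.098+.15-.017],3.2495)
print(gw(.085,-.07))
q=shot('scene');print(pin(q,'lever_knob'),pin(q,'lever_pivot'))
```

```text
pos [0.6722 0.0232 0.2304] yaw -3.035 tilt 0.1 turn total -0.003 shift [-0.04  0.08 -0.03] j6 -1.82 w 0.0254
[0.67894403 0.0254608 ]
[(array([0.6766, 0.0233, 0.2449]), 0.9)] [(array([0.6802, 0.0281, 0.0979]), 0.72)]
```

Request:
step_arm:
  targets:
    - {"offset": [0,0,0],"twist": [0,0,0]}
    - {"offset": [0,0,0],"twist": [0,0,0]}
    - {"offset": [0,0,-0.5],"twist": [0,0,0]}
    - {"offset": [0,0,-1],"twist": [0,0,0]}
    - {"offset": [0,0,-1],"twist": [0,0,0]}
    - {"offset": [0,0,0],"twist": [0,0,0]}
  jaw: 0.6

```text
time: 11.0
eef_pos: [0.6725, 0.0245, 0.2829]
tcp_rot: [-0.054, 0.999, -0.0, 0.002]
ft_force: [0.3, 0.5, -0.1]
width: 0.0704
grip_force: 0.0
```

Run:
```python
from h import *
go([*gw(0,.165),.16],2.6)
q=shot('scene');print(pin(q,'lever_knob'),pin(q,'pointer'),pin(q,'wheel_grip'))
```

```text
pos [0.6725 0.0245 0.2829] yaw -3.034 tilt 0.23 turn total 1.241 shift [10.26  6.99  6.12] j6 -1.82 w 0.0704
[(array([0.6765, 0.0228, 0.2445]), 0.97)] [] [(array([0.5663, 0.2529, 0.1083]), 0.56)]
```

Request:
step_arm:
  targets:
    - {"offset": [0,0,0],"twist": [0,0,0.31]}
    - {"offset": [0,0,0],"twist": [0,0,0.31]}
    - {"offset": [0,0,0],"twist": [0,0,0.31]}
    - {"offset": [0,0,0],"twist": [0,0,0.31]}
    - {"offset": [0.93,0.63,0],"twist": [0,0,0]}
    - {"offset": [0.93,0.63,0],"twist": [0,0,0]}
    - {"offset": [0.93,0.63,0],"twist": [0,0,0]}
    - {"offset": [0.93,0.63,0],"twist": [0,0,0]}
    - {"offset": [0.93,0.63,0.5],"twist": [0,0,0]}
    - {"offset": [0.93,0.63,0.8],"twist": [0,0,0]}
    - {"offset": [0.93,0.63,0.8],"twist": [0,0,0]}
    - {"offset": [0.93,0.63,0.8],"twist": [0,0,0]}

```text
time: 12.7
eef_pos: [0.5956, 0.1889, 0.2224]
tcp_rot: [0.267, 0.964, 0.0, 0.0]
ft_force: [-0.0, -0.5, -0.3]
width: 0.0708
grip_force: 0.0
```

Request:
step_arm:
  targets:
    - {"offset": [0.93,0.63,0.8],"twist": [0,0,0]}
    - {"offset": [0.93,0.63,0.8],"twist": [0,0,0]}
    - {"offset": [0.93,0.63,0.8],"twist": [0,0,0]}
    - {"offset": [0,0,0.8],"twist": [0,0,0]}
    - {"offset": [0,0,0],"twist": [0,0,0]}
    - {"offset": [0,0,0],"twist": [0,0,0]}

```text
time: 13.45
eef_pos: [0.5688, 0.2479, 0.1593]
tcp_rot: [0.268, 0.963, 0.0, 0.0]
ft_force: [0.3, 0.9, 0.7]
width: 0.0706
grip_force: 0.0
```

Run:
```python
from h import *
go([*gw(0,.165),.088],2.6)
```

```text
pos [0.5688 0.2479 0.1593] yaw 2.599 tilt 0.06 turn total -0.002 shift [0.04 0.09 3.56] j6 -0.81 w 0.0706
```

Request:
step_arm:
  targets:
    - {"offset": [0.01,0.03,0.9],"twist": [0,0,0]}
    - {"offset": [0.01,0.03,0.9],"twist": [0,0,0]}
    - {"offset": [0.01,0.03,0.9],"twist": [0,0,0]}
    - {"offset": [0,0,0.8],"twist": [0,0,0]}
    - {"offset": [0,0,0],"twist": [0,0,0]}

```text
time: 14.08
eef_pos: [0.5685, 0.25, 0.088]
tcp_rot: [0.268, 0.963, -0.0, -0.001]
ft_force: [0.1, -0.3, 0.8]
width: 0.0707
grip_force: 0.0
```

Request:
step_arm:
  targets:
    - {"offset": [0,0,0],"twist": [0,0,0]}
    - {"offset": [0,0,0],"twist": [0,0,0]}
    - {"offset": [0,0,0],"twist": [0,0,0]}
    - {"offset": [0,0,0],"twist": [0,0,0]}
    - {"offset": [0,0,0],"twist": [0,0,0]}
    - {"offset": [0,0,0],"twist": [0,0,0]}
    - {"offset": [0,0,0],"twist": [0,0,0]}
    - {"offset": [0,0,0],"twist": [0,0,0]}
  jaw: -1

```text
time: 15.08
eef_pos: [0.5684, 0.2502, 0.0887]
tcp_rot: [0.268, 0.964, -0.0, -0.0]
ft_force: [-1.6, -1.8, 2.0]
width: 0.0137
grip_force: 29.9
```

Run:
```python
from h import *
go([*gw(0,.165),.088],2.6);st=state();print(st['ft_force'],st['wrist_torque'],st['grip_force'])
```

```text
pos [0.5684 0.2502 0.0887] yaw 2.6 tilt 0.04 turn total -0.0 shift [-0.04  0.01  0.04] j6 -0.8 w 0.0137
[-1.62743142 -1.82537035  1.97881379] [-0.38357975  0.39277403 -0.02747194] 29.87121974118054
```

Request:
step_arm:
  targets:
    - {"offset": [0,0,0],"twist": [0,0,0.28]}
    - {"offset": [0,0,0],"twist": [0,0,0.28]}
    - {"offset": [0,0,0],"twist": [0,0,0.28]}
    - {"offset": [0,0,0],"twist": [0,0,0.28]}

```text
time: 15.58
eef_pos: [0.5695, 0.2512, 0.0888]
tcp_rot: [0.537, 0.844, 0.001, 0.001]
ft_force: [3.8, 4.0, -1.5]
width: 0.0139
grip_force: 29.9
```

```bash
cat > t.py <<'E'
from h import *
go([*gw(0,.165),.088]);st=state();print(st['ft_force'].round(1),st['wrist_torque'].round(3),st['grip_force'])
for n in('top','scene'): print(pin(shot(n),'pointer'))
E
python3 t.py
```

```text
pos [0.5695 0.2512 0.0888] yaw 2.009 tilt 0.17 turn total 0.0 shift [-0.05 -0.04  0.04] j6 -0.21 w 0.0139
[ 3.8  4.  -1.5] [ 0.541 -0.502  0.081] 29.852509573101997
[(array([0.6818, 0.0265, 0.0973]), 0.57)]
[(array([0.5128, 0.2442, 0.0662]), 0.73)]
```

Request:
step_arm:
  targets:
    - {"offset": [0,0,0],"twist": [0,0,0.28]}
    - {"offset": [0,0,0],"twist": [0,0,0.28]}

```text
time: 16.02
eef_pos: [0.5701, 0.2514, 0.0888]
tcp_rot: [0.653, 0.757, 0.002, 0.001]
ft_force: [7.3, 5.3, -4.9]
width: 0.0139
grip_force: 29.9
```

```bash
python3 t.py
```

```text
pos [0.5701 0.2514 0.0888] yaw 1.717 tilt 0.26 turn total 0.0 shift [-0.06 -0.06  0.04] j6 0.08 w 0.0139
[ 7.3  5.3 -4.9] [ 0.858 -1.054  0.087] 29.857403808273375
[(array([0.5177, 0.2449, 0.0598]), 0.61)]
[(array([0.5138, 0.2421, 0.0626]), 0.63)]
```

Request:
step_arm:
  targets:
    - {"offset": [0,0,0],"twist": [0,0,0.28]}
    - {"offset": [0,0,0],"twist": [0,0,0.28]}

```text
time: 16.48
eef_pos: [0.5709, 0.2514, 0.0888]
tcp_rot: [0.757, 0.653, 0.003, 0.001]
ft_force: [11.4, 6.0, -7.1]
width: 0.0137
grip_force: 29.9
```

```bash
python3 t.py
```

```text
pos [0.5709 0.2514 0.0888] yaw 1.424 tilt 0.36 turn total 0.0 shift [-0.08 -0.08  0.04] j6 0.37 w 0.0137
[11.4  6.  -7.1] [ 0.84  -1.546  0.059] 29.863425409421325
[(array([0.5161, 0.246 , 0.0613]), 0.68)]
[(array([0.5137, 0.2472, 0.0655]), 0.79)]
```

Request:
step_arm:
  targets:
    - {"offset": [0,0,0],"twist": [0,0,0.28]}

```text
time: 16.8
eef_pos: [0.5712, 0.2513, 0.0888]
tcp_rot: [0.802, 0.597, 0.003, 0.001]
ft_force: [12.0, 4.8, -8.1]
width: 0.0137
grip_force: 30.1
```

```bash
python3 t.py
```

```text
pos [0.5712 0.2513 0.0888] yaw 1.28 tilt 0.4 turn total 0.0 shift [-0.1  -0.08  0.04] j6 0.52 w 0.0137
[12.   4.8 -8.1] [ 0.754 -1.763  0.325] 30.103879094515378
[(array([ 0.444 , -0.1465,  0.0151]), 0.73)]
[(array([0.5126, 0.2505, 0.0622]), 0.82)]
```

Request:
step_arm:
  targets:
    - {"offset": [0.05,0.08,0],"twist": [0,0,0.25]}
    - {"offset": [0,0,0],"twist": [0,0,0.25]}

```text
time: 17.25
eef_pos: [0.5719, 0.2512, 0.0888]
tcp_rot: [0.873, 0.487, 0.002, 0.001]
ft_force: [6.7, 0.4, -4.3]
width: 0.0139
grip_force: 30.2
```

```bash
python3 t.py
```

```text
pos [0.5719 0.2512 0.0888] yaw 1.017 tilt 0.21 turn total 0.0 shift [-0.13 -0.09  0.04] j6 0.78 w 0.0139
[ 6.7  0.4 -4.3] [ 0.093 -0.879  0.468] 30.18499893740227
[(array([0.5163, 0.2647, 0.0621]), 0.5)]
[(array([0.5185, 0.2636, 0.0646]), 0.68)]
```

Request:
step_arm:
  targets:
    - {"offset": [0,0,0],"twist": [0,0,0.2]}
    - {"offset": [0,0,0],"twist": [0,0,0.2]}
    - {"offset": [0,0,0],"twist": [0,0,0]}

```text
time: 17.82
eef_pos: [0.5724, 0.2508, 0.0888]
tcp_rot: [0.919, 0.394, 0.002, 0.001]
ft_force: [8.5, 0.1, -4.5]
width: 0.0135
grip_force: 30.0
```

```bash
python3 t.py
```

```text
pos [0.5724 0.2508 0.0888] yaw 0.81 tilt 0.26 turn total 0.0 shift [-0.14 -0.09  0.04] j6 0.98 w 0.0135
[ 8.5  0.1 -4.5] [-0.039 -1.022  0.377] 30.02778252290039
[(array([ 0.4576, -0.5136, -0.0036]), 0.57)]
[(array([0.5204, 0.2767, 0.0653]), 0.56)]
```

Request:
step_arm:
  targets:
    - {"offset": [0,0,0],"twist": [0,0,0]}
    - {"offset": [0,0,0],"twist": [0,0,0]}
    - {"offset": [0,0,-0.3],"twist": [0,0,0]}
    - {"offset": [0,0,-1],"twist": [0,0,0]}
    - {"offset": [0,0,-1],"twist": [0,0,0]}
    - {"offset": [0,0,-1],"twist": [0,0,0]}
    - {"offset": [0,0,-1],"twist": [0,0,0]}
    - {"offset": [0,0,-1],"twist": [0,0,0]}
  jaw: 0.6

```text
time: 19.02
eef_pos: [0.5703, 0.2509, 0.196]
tcp_rot: [0.919, 0.394, 0.0, 0.0]
ft_force: [-0.2, -1.0, -0.5]
width: 0.0706
grip_force: 0.0
```

```bash
python3 t.py
python3 - <<'E'
from h import *
p=shot('scene');q=shot('top')
u=px(p,[.569,.249,.1]).astype(int)
c=(255*(p['img'][u[1]-30:u[1]+30,u[0]-35:u[0]+35]/255.)**.5).astype(np.uint8)
cv2.imwrite('pics/w2.png',cv2.resize(c,None,fx=6,fy=6,interpolation=cv2.INTER_CUBIC)[:,:,::-1])
for g in[(.4355,-.031),(.445,-.142),(.42,-.258),(.583,-.304)]: print(barfit([p,q],g))
E
```

```text
pos [0.5703 0.2509 0.196 ] yaw 0.81 tilt 0.02 turn total 0.0 shift [-0.08 -0.01  5.4 ] j6 0.99 w 0.0706
[-0.2 -1.  -0.5] [-0.022  0.144  0.021] 0.0
[(array([0.5222, 0.2761, 0.063 ]), 0.71)]
[(array([0.5225, 0.2719, 0.0655]), 0.95)]
(array([ 0.4366, -0.033 ,  0.1067]), np.float64(0.092), 2)
(array([ 0.4468, -0.1458,  0.1903]), np.float64(0.103), 2)
(array([ 0.4202, -0.2597,  2.7968]), np.float64(0.12), 2)
(array([ 0.579 , -0.2997, -0.2539]), np.float64(0.107), 2)
```

View pics/w2.png

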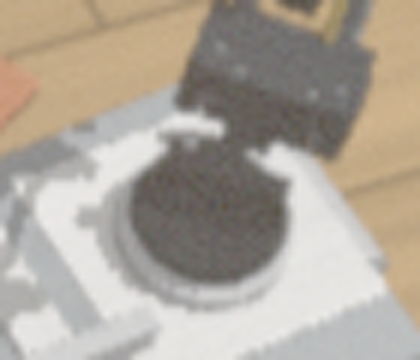

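The wheel crop shows the pointer just left of top centre, at about (190,140), on the arc. Measured tension is about 0.55. Next is bar A.

```bash
sed -i 's/^G=.*;GY/G=np.array([.588,.0856]);GY/' h.py
python3 - <<'E'
from h import *
go([.4366,-.033,.011],.085)
E
```

```text
pos [0.5705 0.2509 0.1946] yaw 0.809 tilt 0.01 turn total 1.383 shift [-7.87 13.57  9.18] j6 0.99 w 0.0706
```

Request:
step_arm:
  targets:
    - {"offset": [0,0,0],"twist": [0,0,0.277]}
    - {"offset": [0,0,0],"twist": [0,0,0.277]}
    - {"offset": [0,0,0],"twist": [0,0,0.277]}
    - {"offset": [0,0,0],"twist": [0,0,0.277]}
    - {"offset": [0,0,0],"twist": [0,0,0.277]}
    - {"offset": [-0.56,0.97,0.2],"twist": [0,0,0]}
    - {"offset": [-0.56,0.97,0.2],"twist": [0,0,0]}
    - {"offset": [-0.56,0.97,0.2],"twist": [0,0,0]}
    - {"offset": [-0.56,0.97,0.2],"twist": [0,0,0]}
    - {"offset": [-0.56,0.97,0.2],"twist": [0,0,0]}
    - {"offset": [-0.56,0.97,0.2],"twist": [0,0,0]}
    - {"offset": [-0.56,0.97,0.2],"twist": [0,0,0]}
  jaw: 1

```text
time: 21.22
eef_pos: [0.5034, 0.1083, 0.1667]
tcp_rot: [0.999, 0.042, 0.0, 0.0]
ft_force: [-0.4, 0.4, -0.6]
width: 0.0881
grip_force: 0.0
```

Request:
step_arm:
  targets:
    - {"offset": [-0.56,0.97,0.4],"twist": [0,0,0]}
    - {"offset": [-0.56,0.97,0.4],"twist": [0,0,0]}
    - {"offset": [-0.56,0.97,0.4],"twist": [0,0,0]}
    - {"offset": [-0.56,0.97,0.4],"twist": [0,0,0]}
    - {"offset": [-0.56,0.97,0.4],"twist": [0,0,0]}
    - {"offset": [-0.56,0.97,0.4],"twist": [0,0,0]}
    - {"offset": [-0.56,0.97,0.4],"twist": [0,0,0]}
    - {"offset": [0,0,0],"twist": [0,0,0]}
    - {"offset": [0,0,0],"twist": [0,0,0]}

```text
time: 22.35
eef_pos: [0.4374, -0.0326, 0.1111]
tcp_rot: [0.999, 0.042, 0.0, 0.0]
ft_force: [0.3, 0.3, -0.4]
width: 0.0884
grip_force: 0.0
```

Run:
```python
from h import *
go([.4366,-.033,.011],.085)
for n in('scene','top'): print(pin(shot(n),'bar0',7))
```

```text
pos [ 0.4374 -0.0326  0.1111] yaw 0.084 tilt 0.04 turn total -0.002 shift [-0.05  0.01  5.  ] j6 1.14 w 0.0884
[(array([ 0.5795, -0.3088,  0.0125]), 0.89), (array([ 0.5075, -0.3825,  0.0191]), 0.86), (array([ 0.4385, -0.0319,  0.018 ]), 0.81), (array([ 0.4214, -0.259 ,  0.0123]), 0.76), (array([ 0.4451, -0.1446,  0.0189]), 0.7), (array([ 0.6171, -0.4123,  0.0161]), 0.63)]
[(array([ 0.4432, -0.1468,  0.0148]), 0.71), (array([ 0.509 , -0.3849,  0.0166]), 0.67), (array([ 0.6167, -0.4071,  0.0163]), 0.57), (array([ 0.5823, -0.3012,  0.0138]), 0.56), (array([ 0.4339, -0.0327,  0.0198]), 0.48)]
```

Down, grip, lift.

Request:
step_arm:
  targets:
    - {"offset": [-0.04,0,1],"twist": [0,0,0]}
    - {"offset": [0,0,1],"twist": [0,0,0]}
    - {"offset": [0,0,1],"twist": [0,0,0]}
    - {"offset": [0,0,1],"twist": [0,0,0]}
    - {"offset": [0,0,1],"twist": [0,0,0]}
    - {"offset": [0,0,0],"twist": [0,0,0]}

```text
time: 23.3
eef_pos: [0.4359, -0.0326, 0.01]
tcp_rot: [0.999, 0.042, -0.001, -0.0]
ft_force: [0.8, -0.5, 0.1]
width: 0.0882
grip_force: 0.0
```

Request:
step_arm:
  targets:
    - {"offset": [0,0,0],"twist": [0,0,0]}
    - {"offset": [0,0,0],"twist": [0,0,0]}
    - {"offset": [0,0,0],"twist": [0,0,0]}
    - {"offset": [0,0,0],"twist": [0,0,0]}
    - {"offset": [0,0,0],"twist": [0,0,0]}
    - {"offset": [0,0,0],"twist": [0,0,0]}
    - {"offset": [0,0,0],"twist": [0,0,0]}
    - {"offset": [0,0,0],"twist": [0,0,0]}
  jaw: -1

```text
time: 24.3
eef_pos: [0.4363, -0.0331, 0.0108]
tcp_rot: [0.999, 0.042, 0.0, 0.0]
ft_force: [-0.5, -1.4, 1.3]
width: 0.0338
grip_force: 29.9
```

Request:
step_arm:
  targets:
    - {"offset": [0,0,-0.5],"twist": [0,0,0]}
    - {"offset": [0,0,-1],"twist": [0,0,0]}
    - {"offset": [0,0,-1],"twist": [0,0,0]}
    - {"offset": [0,0,-1],"twist": [0,0,0]}
    - {"offset": [0,0,-1],"twist": [0,0,0]}
    - {"offset": [0,0,0],"twist": [0,0,0]}
    - {"offset": [0,0,0],"twist": [0,0,0]}

```text
time: 25.18
eef_pos: [0.4358, -0.0328, 0.1003]
tcp_rot: [0.999, 0.042, -0.0, -0.0]
ft_force: [-0.5, 0.3, -2.3]
width: 0.0339
grip_force: 29.9
```

Run:
```python
from h import *
go([*gw(0,.032),.067],.108)
p,q=shot('scene'),shot('top')
for n in(p,q): print(pin(n,'bar0',7))
```

```text
pos [ 0.4358 -0.0328  0.1003] yaw 0.084 tilt 0.05 turn total -0.046 shift [ 8.2  -6.67  1.66] j6 1.14 w 0.0339
[(array([ 0.6179, -0.409 ,  0.0142]), 0.97), (array([ 0.5803, -0.3065,  0.0137]), 0.78), (array([ 0.419 , -0.2592,  0.0163]), 0.75), (array([ 0.5068, -0.3841,  0.0175]), 0.63), (array([ 0.4464, -0.1436,  0.0236]), 0.61), (array([ 0.4355, -0.0322,  0.1081]), 0.55)]
[(array([ 0.4442, -0.1453,  0.013 ]), 0.75), (array([ 0.4222, -0.2583,  0.0176]), 0.69), (array([ 0.5088, -0.3851,  0.0158]), 0.66), (array([ 0.6188, -0.4106,  0.0176]), 0.62), (array([ 0.6044, -0.0848,  0.0562]), 0.38)]
```

Request:
step_arm:
  targets:
    - {"offset": [0,0,0],"twist": [0,0,-0.046]}
    - {"offset": [0.91,-0.74,0],"twist": [0,0,0]}
    - {"offset": [0.91,-0.74,0],"twist": [0,0,0]}
    - {"offset": [0.91,-0.74,0],"twist": [0,0,0]}
    - {"offset": [0.91,-0.74,0],"twist": [0,0,0]}
    - {"offset": [0.91,-0.74,0],"twist": [0,0,0]}
    - {"offset": [0.91,-0.74,0],"twist": [0,0,0]}
    - {"offset": [0.91,-0.74,0],"twist": [0,0,0]}
    - {"offset": [0.91,-0.74,0],"twist": [0,0,0]}
    - {"offset": [0.91,-0.74,0],"twist": [0,0,0]}
    - {"offset": [0,0,0],"twist": [0,0,0]}
    - {"offset": [0,0,0],"twist": [0,0,0]}

```text
time: 26.88
eef_pos: [0.5841, 0.1167, 0.1004]
tcp_rot: [0.999, 0.054, -0.001, 0.0]
ft_force: [-0.2, -0.7, -1.6]
width: 0.0337
grip_force: 29.9
```

Run:
```python
from h import *
go([*gw(0,.032),.067],.108)
p,q=shot('scene','b1.png'),shot('top')
t=state()['eef_pos']
for n in(p,q): print([b for b in pin(n,'bar0',9) if b[0][2]>.04],pin(n,'bay3',4))
u=px(p,t).astype(int);c=p['img'][u[1]-60:u[1]+60,u[0]-100:u[0]+80]
cv2.imwrite('pics/b1.png',cv2.resize(c,None,fx=4,fy=4,interpolation=cv2.INTER_CUBIC)[:,:,::-1])
```

```text
pos [0.5841 0.1167 0.1004] yaw 0.108 tilt 0.07 turn total 0.001 shift [ 0.03 -0.03  1.67] j6 1.46 w 0.0337
[(array([0.5832, 0.1166, 0.1069]), 0.47)] [(array([0.5852, 0.1167, 0.0534]), 0.96), (array([ 0.601 , -0.0202,  0.0568]), 0.9), (array([ 0.6029, -0.0884,  0.0555]), 0.7), (array([0.5886, 0.0489, 0.0533]), 0.61)]
[] [(array([0.5826, 0.12  , 0.053 ]), 0.97), (array([ 0.5965, -0.0163,  0.0504]), 0.68), (array([0.5872, 0.0485, 0.0563]), 0.67), (array([ 0.4574, -0.51  , -0.0038]), 0.66)]
```

View pics/b1.png

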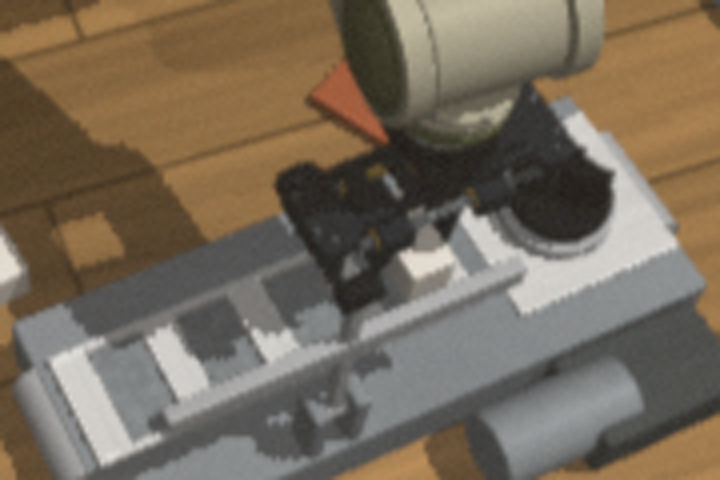

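The crop shows the held bar at about (425,265), over bay 4. The lever stands up and its bar is clear. Next I lower it and release.

Request:
step_arm:
  targets:
    - {"offset": [0.03,-0.03,0.8],"twist": [0,0,0]}
    - {"offset": [0,0,0.5],"twist": [0,0,0]}
    - {"offset": [0,0,0.35],"twist": [0,0,0]}
    - {"offset": [0,0,0],"twist": [0,0,0]}

```text
time: 27.68
eef_pos: [0.585, 0.1177, 0.0671]
tcp_rot: [0.999, 0.054, -0.001, -0.0]
ft_force: [0.1, -0.7, -1.9]
width: 0.0338
grip_force: 29.9
```

Request:
step_arm:
  targets:
    - {"offset": [0,0,0],"twist": [0,0,0]}
    - {"offset": [0,0,0],"twist": [0,0,0]}
    - {"offset": [0,0,0],"twist": [0,0,0]}
    - {"offset": [0,0,-0.5],"twist": [0,0,0]}
    - {"offset": [0,0,-1],"twist": [0,0,0]}
    - {"offset": [0,0,-1],"twist": [0,0,0]}
  jaw: 0.14

```text
time: 28.42
eef_pos: [0.5853, 0.1178, 0.1191]
tcp_rot: [0.999, 0.054, 0.0, 0.0]
ft_force: [1.0, -0.2, -1.1]
width: 0.0503
grip_force: 0.0
```

```bash
cat > b.py <<'E'
from h import *
import sys
x,y=map(float,sys.argv[1:3])
p,q=shot('scene'),shot('top')
for n in(p,q): print([(b[0].tolist(),b[1]) for b in pin(n,'bar0',9)])
r=barfit([p,q],(x,y));print(r)
yaw=(r[0][2]+np.pi/2)%np.pi-np.pi/2
go([r[0][0],r[0][1],.011],yaw)
E
python3 b.py .4468 -.1455
```

```text
[([0.5788, -0.3054, 0.0117], 0.91), ([0.4465, -0.1429, 0.0183], 0.78), ([0.5051, -0.3837, 0.0171], 0.75), ([0.6183, -0.4137, 0.0151], 0.75), ([0.4207, -0.2601, 0.0162], 0.59), ([0.5832, 0.1165, 0.0703], 0.51)]
[([0.5101, -0.383, 0.0148], 0.79), ([0.4213, -0.2602, 0.0185], 0.64), ([0.5822, -0.3016, 0.013], 0.53), ([0.4432, -0.1476, 0.0159], 0.52), ([0.5858, 0.0531, 0.0565], 0.52), ([0.6207, -0.4077, 0.0162], 0.5)]
(array([ 0.4469, -0.1462,  3.2503]), np.float64(0.106), 2)
pos [0.5849 0.1177 0.117 ] yaw 0.108 tilt 0.07 turn total -0.001 shift [-8.28 12.37  5.31] j6 1.46 w 0.0502
```

Request:
step_arm:
  targets:
    - {"offset": [-0.81,0.99,0],"twist": [0,0,-0.1]}
    - {"offset": [-0.74,0.99,0],"twist": [0,0,0]}
    - {"offset": [-0.74,0.99,0],"twist": [0,0,0]}
    - {"offset": [-0.74,0.99,0],"twist": [0,0,0]}
    - {"offset": [-0.74,0.99,0],"twist": [0,0,0]}
    - {"offset": [-0.74,0.99,0],"twist": [0,0,0]}
    - {"offset": [-0.74,0.99,0],"twist": [0,0,0]}
    - {"offset": [-0.74,0.99,0],"twist": [0,0,0]}
    - {"offset": [-0.74,0.99,0.3],"twist": [0,0,0]}
    - {"offset": [-0.74,0.99,0.4],"twist": [0,0,0]}
    - {"offset": [-0.74,0.99,0.4],"twist": [0,0,0]}
    - {"offset": [-0.74,0.99,0.4],"twist": [0,0,0]}
  jaw: 1

```text
time: 30.22
eef_pos: [0.4447, -0.1452, 0.0869]
tcp_rot: [0.997, 0.08, -0.0, -0.0]
ft_force: [1.0, 0.6, 0.3]
width: 0.0882
grip_force: 0.0
```

Request:
step_arm:
  targets:
    - {"offset": [0,0,0],"twist": [0,0,0]}
    - {"offset": [0,0,0],"twist": [0,0,0]}

```text
time: 30.48
eef_pos: [0.4455, -0.1443, 0.0877]
tcp_rot: [0.997, 0.08, -0.0, -0.0]
ft_force: [-0.9, 0.6, 0.1]
width: 0.0887
grip_force: 0.0
```

Run:
```python
from h import *
go([.446,-.1455,.011],.16)
print(pin(shot('scene'),'bar0',7))
```

```text
pos [ 0.4455 -0.1443  0.0877] yaw 0.161 tilt 0.02 turn total 0.001 shift [0.01 0.07 3.83] j6 0.84 w 0.0887
[(array([ 0.4185, -0.262 ,  0.0162]), 0.91), (array([ 0.4468, -0.1444,  0.0212]), 0.9), (array([ 0.5081, -0.3789,  0.0181]), 0.86), (array([0.5839, 0.1164, 0.0717]), 0.75), (array([ 0.6189, -0.4125,  0.0164]), 0.68), (array([ 0.5807, -0.3066,  0.0146]), 0.59), (array([ 0.4603, -0.5122, -0.0028]), 0.18)]
```

Request:
step_arm:
  targets:
    - {"offset": [0.02,0.05,0.96],"twist": [0,0,0]}
    - {"offset": [0,0,0.96],"twist": [0,0,0]}
    - {"offset": [0,0,0.96],"twist": [0,0,0]}
    - {"offset": [0,0,0.96],"twist": [0,0,0]}
    - {"offset": [0,0,0],"twist": [0,0,0]}

```text
time: 31.2
eef_pos: [0.4457, -0.1448, 0.0103]
tcp_rot: [0.997, 0.081, -0.001, -0.001]
ft_force: [-0.3, 0.0, -0.3]
width: 0.0882
grip_force: 0.0
```

Request:
step_arm:
  targets:
    - {"offset": [0,0,0],"twist": [0,0,0]}
    - {"offset": [0,0,0],"twist": [0,0,0]}
    - {"offset": [0,0,0],"twist": [0,0,0]}
    - {"offset": [0,0,0],"twist": [0,0,0]}
    - {"offset": [0,0,0],"twist": [0,0,0]}
    - {"offset": [0,0,0],"twist": [0,0,0]}
    - {"offset": [0,0,0],"twist": [0,0,0]}
    - {"offset": [0,0,0],"twist": [0,0,0]}
  jaw: -1

```text
time: 32.2
eef_pos: [0.4459, -0.1457, 0.011]
tcp_rot: [0.997, 0.08, 0.0, 0.0]
ft_force: [-0.3, -0.9, 1.8]
width: 0.0337
grip_force: 30.0
```

Request:
step_arm:
  targets:
    - {"offset": [0,0,-0.5],"twist": [0,0,0]}
    - {"offset": [0,0,-1],"twist": [0,0,0]}
    - {"offset": [0,0,-1],"twist": [0,0,0]}
    - {"offset": [0,0,-1],"twist": [0,0,0]}
    - {"offset": [0,0,-1],"twist": [0,0,0]}
    - {"offset": [0,0,-1],"twist": [0,0,0]}
    - {"offset": [0,0,0],"twist": [0,0,0]}
    - {"offset": [0,0,0],"twist": [0,0,0]}

```text
time: 33.2
eef_pos: [0.4455, -0.1454, 0.1204]
tcp_rot: [0.997, 0.08, -0.0, -0.0]
ft_force: [0.7, 0.2, -1.1]
width: 0.0338
grip_force: 30.0
```

Run:
```python
from h import *
go([*gw(0,-.036),.067],.108)
p,q=shot('scene'),shot('top')
for n in(p,q): print([b for b in pin(n,'bar0',9) if b[0][2]>.03])
```

```text
pos [ 0.4455 -0.1454  0.1204] yaw 0.16 tilt 0.06 turn total 0.1 shift [ 8.33 -8.91  2.67] j6 0.84 w 0.0338
[(array([ 0.4455, -0.1435,  0.1271]), 0.78), (array([0.5831, 0.1183, 0.0718]), 0.52)]
[(array([0.5836, 0.1195, 0.0728]), 0.73)]
```

Request:
step_arm:
  targets:
    - {"offset": [0,0,0],"twist": [0,0,0.1]}
    - {"offset": [0.925,-0.99,0.1],"twist": [0,0,0]}
    - {"offset": [0.925,-0.99,0.1],"twist": [0,0,0]}
    - {"offset": [0.925,-0.99,0.1],"twist": [0,0,0]}
    - {"offset": [0.925,-0.99,0.1],"twist": [0,0,0]}
    - {"offset": [0.925,-0.99,0.1],"twist": [0,0,0]}
    - {"offset": [0.925,-0.99,0.1],"twist": [0,0,0]}
    - {"offset": [0.925,-0.99,0.1],"twist": [0,0,0]}
    - {"offset": [0.925,-0.99,0.1],"twist": [0,0,0]}
    - {"offset": [0.925,-0.99,0.1],"twist": [0,0,0]}
    - {"offset": [0,0,0],"twist": [0,0,0]}
    - {"offset": [0,0,0],"twist": [0,0,0]}

```text
time: 34.9
eef_pos: [0.5917, 0.0491, 0.1025]
tcp_rot: [0.999, 0.054, -0.001, 0.0]
ft_force: [-0.2, 0.9, -1.8]
width: 0.0337
grip_force: 30.0
```

Run:
```python
from h import *
go([*gw(0,-.036),.067],.108)
p,q=shot('scene'),shot('top')
for n in(p,q): print([b for b in pin(n,'bar0',9) if b[0][2]>.03])
```

```text
pos [0.5917 0.0491 0.1025] yaw 0.108 tilt 0.06 turn total 0.0 shift [ 0.01 -0.03  1.78] j6 1.35 w 0.0337
[(array([0.5861, 0.119 , 0.0705]), 0.71), (array([0.5925, 0.0509, 0.1109]), 0.66)]
[(array([0.5211, 0.2774, 0.0624]), 0.59), (array([0.5842, 0.1185, 0.0731]), 0.58)]
```

Held in place over bay 3. Next I lower it, release, and look for bar C.

Request:
step_arm:
  targets:
    - {"offset": [0.01,-0.03,0.8],"twist": [0,0,0]}
    - {"offset": [0,0,0.6],"twist": [0,0,0]}
    - {"offset": [0,0,0.37],"twist": [0,0,0]}
    - {"offset": [0,0,0],"twist": [0,0,0]}

```text
time: 35.6
eef_pos: [0.5922, 0.0501, 0.0669]
tcp_rot: [0.999, 0.054, -0.0, -0.0]
ft_force: [-0.3, 0.4, -2.0]
width: 0.034
grip_force: 30.0
```

Request:
step_arm:
  targets:
    - {"offset": [0,0,0],"twist": [0,0,0]}
    - {"offset": [0,0,0],"twist": [0,0,0]}
    - {"offset": [0,0,0],"twist": [0,0,0]}
    - {"offset": [0,0,-0.5],"twist": [0,0,0]}
    - {"offset": [0,0,-1],"twist": [0,0,0]}
    - {"offset": [0,0,-1],"twist": [0,0,0]}
  jaw: 0.14

```text
time: 36.35
eef_pos: [0.5924, 0.0501, 0.1188]
tcp_rot: [0.999, 0.054, 0.0, 0.0]
ft_force: [1.1, 0.6, 0.2]
width: 0.0505
grip_force: 0.0
```

```bash
python3 b.py .421 -.260
```

```text
[([0.5055, -0.3812, 0.0163], 0.89), ([0.4211, -0.2612, 0.0143], 0.88), ([0.6156, -0.4114, 0.0159], 0.87), ([0.541, -0.3343, 0.0129], 0.8), ([0.5934, 0.0535, 0.0724], 0.51), ([0.5842, 0.1192, 0.0731], 0.48)]
[([0.5067, -0.3813, 0.0189], 0.81), ([0.6165, -0.4128, 0.0146], 0.77), ([0.5499, -0.3319, 0.0111], 0.74)]
(array([ 0.4202, -0.2606,  2.7686]), np.float64(0.078), 2)
pos [0.5919 0.0502 0.1168] yaw 0.108 tilt 0.08 turn total 0.919 shift [-2.33 17.6   5.3 ] j6 1.35 w 0.0502
```

Request:
step_arm:
  targets:
    - {"offset": [0,0,0],"twist": [0,0,0.306]}
    - {"offset": [0,0,0],"twist": [0,0,0.306]}
    - {"offset": [0,0,0],"twist": [0,0,0.307]}
    - {"offset": [-0.13,0.98,0],"twist": [0,0,0]}
    - {"offset": [-0.13,0.98,0],"twist": [0,0,0]}
    - {"offset": [-0.13,0.98,0],"twist": [0,0,0]}
    - {"offset": [-0.13,0.98,0],"twist": [0,0,0]}
    - {"offset": [-0.13,0.98,0],"twist": [0,0,0]}
    - {"offset": [-0.13,0.98,0],"twist": [0,0,0]}
    - {"offset": [-0.13,0.98,0],"twist": [0,0,0]}
    - {"offset": [-0.13,0.98,0],"twist": [0,0,0]}
    - {"offset": [-0.13,0.98,0],"twist": [0,0,0]}
  jaw: 1

```text
time: 38.15
eef_pos: [0.5056, -0.1067, 0.1176]
tcp_rot: [0.983, -0.185, 0.0, 0.0]
ft_force: [0.5, 0.2, -0.1]
width: 0.0884
grip_force: 0.0
```

Request:
step_arm:
  targets:
    - {"offset": [-0.13,0.98,0],"twist": [0,0,0]}
    - {"offset": [-0.13,0.98,0],"twist": [0,0,0]}
    - {"offset": [-0.13,0.98,0],"twist": [0,0,0]}
    - {"offset": [-0.13,0.98,0],"twist": [0,0,0]}
    - {"offset": [-0.13,0.98,0],"twist": [0,0,0]}
    - {"offset": [-0.13,0.98,0.3],"twist": [0,0,0]}
    - {"offset": [-0.13,0.98,0.4],"twist": [0,0,0]}
    - {"offset": [-0.13,0.98,0.4],"twist": [0,0,0]}
    - {"offset": [-0.13,0.98,0.4],"twist": [0,0,0]}
    - {"offset": [0,0,0],"twist": [0,0,0]}
    - {"offset": [0,0,0],"twist": [0,0,0]}

```text
time: 39.52
eef_pos: [0.4202, -0.2611, 0.0878]
tcp_rot: [0.983, -0.185, 0.0, 0.0]
ft_force: [0.1, 0.4, 0.6]
width: 0.0882
grip_force: 0.0
```

Run:
```python
from h import *
go([.4205,-.2606,.011],-.375)
print([(b[0].tolist(),b[1]) for b in pin(shot('scene'),'bar0',7)])
```

```text
pos [ 0.4202 -0.2611  0.0878] yaw -0.373 tilt 0.01 turn total 0.004 shift [ 0.   -0.03  3.84] j6 1.15 w 0.0882
[([0.6176, -0.4122, 0.0137], 0.91), ([0.5076, -0.3839, 0.0176], 0.79), ([0.5946, 0.0529, 0.0745], 0.77), ([0.4205, -0.2593, 0.0188], 0.6), ([0.5423, -0.3333, 0.0147], 0.58)]
```

Request:
step_arm:
  targets:
    - {"offset": [0,-0.02,0.96],"twist": [0,0,0]}
    - {"offset": [0,0,0.96],"twist": [0,0,0]}
    - {"offset": [0,0,0.96],"twist": [0,0,0]}
    - {"offset": [0,0,0.96],"twist": [0,0,0]}
    - {"offset": [0,0,0],"twist": [0,0,0]}

```text
time: 40.25
eef_pos: [0.4202, -0.2602, 0.0102]
tcp_rot: [0.983, -0.185, -0.001, -0.001]
ft_force: [-1.2, 0.4, -1.5]
width: 0.0881
grip_force: 0.0
```

Request:
step_arm:
  targets:
    - {"offset": [0,0,0],"twist": [0,0,0]}
    - {"offset": [0,0,0],"twist": [0,0,0]}
    - {"offset": [0,0,0],"twist": [0,0,0]}
    - {"offset": [0,0,0],"twist": [0,0,0]}
    - {"offset": [0,0,0],"twist": [0,0,0]}
    - {"offset": [0,0,0],"twist": [0,0,0]}
    - {"offset": [0,0,0],"twist": [0,0,0]}
    - {"offset": [0,0,0],"twist": [0,0,0]}
  jaw: -1

```text
time: 41.25
eef_pos: [0.4203, -0.261, 0.0108]
tcp_rot: [0.983, -0.185, -0.0, 0.0]
ft_force: [-0.7, -0.3, 1.9]
width: 0.034
grip_force: 30.0
```

Request:
step_arm:
  targets:
    - {"offset": [0,0,-0.5],"twist": [0,0,0]}
    - {"offset": [0,0,-1],"twist": [0,0,0]}
    - {"offset": [0,0,-1],"twist": [0,0,0]}
    - {"offset": [0,0,-1],"twist": [0,0,0]}
    - {"offset": [0,0,-1],"twist": [0,0,0]}
    - {"offset": [0,0,-1],"twist": [0,0,0]}
    - {"offset": [0,0,0],"twist": [0,0,0]}
    - {"offset": [0,0,0],"twist": [0,0,0]}

```text
time: 42.25
eef_pos: [0.42, -0.2607, 0.1202]
tcp_rot: [0.983, -0.185, -0.0, -0.0]
ft_force: [-0.8, 0.1, -1.4]
width: 0.0338
grip_force: 30.0
```

Run:
```python
from h import *
go([*gw(0,-.104),.067],.108)
p,q=shot('scene'),shot('top')
for n in(p,q): print([b for b in pin(n,'bar0',9) if b[0][2]>.03])
```

```text
pos [ 0.42   -0.2607  0.1202] yaw -0.373 tilt 0.06 turn total -0.919 shift [ 10.22 -11.11   2.66] j6 1.15 w 0.0338
[(array([ 0.4199, -0.2607,  0.125 ]), 0.75), (array([0.5913, 0.0519, 0.0769]), 0.7), (array([0.5856, 0.1193, 0.0742]), 0.65), (array([0.5715, 0.2505, 0.1058]), 0.51), (array([0.5212, 0.275 , 0.0651]), 0.42)]
[(array([0.5846, 0.1208, 0.0737]), 0.52), (array([0.5906, 0.05  , 0.0696]), 0.5)]
```

Request:
step_arm:
  targets:
    - {"offset": [0,0,0],"twist": [0,0,-0.306]}
    - {"offset": [0,0,0],"twist": [0,0,-0.306]}
    - {"offset": [0,0,0],"twist": [0,0,-0.307]}
    - {"offset": [0.85,-0.925,0],"twist": [0,0,0]}
    - {"offset": [0.85,-0.925,0],"twist": [0,0,0]}
    - {"offset": [0.85,-0.925,0],"twist": [0,0,0]}
    - {"offset": [0.85,-0.925,0],"twist": [0,0,0]}
    - {"offset": [0.85,-0.925,0],"twist": [0,0,0]}
    - {"offset": [0.85,-0.925,0],"twist": [0,0,0]}
    - {"offset": [0.85,-0.925,0],"twist": [0,0,0]}
    - {"offset": [0.85,-0.925,0],"twist": [0,0,0]}
    - {"offset": [0.85,-0.925,0.1],"twist": [0,0,0]}

```text
time: 43.95
eef_pos: [0.5548, -0.0782, 0.1183]
tcp_rot: [0.999, 0.054, -0.0, -0.0]
ft_force: [-0.0, -0.6, -2.3]
width: 0.0334
grip_force: 30.0
```

Request:
step_arm:
  targets:
    - {"offset": [0.85,-0.925,0.3],"twist": [0,0,0]}
    - {"offset": [0.85,-0.925,0.3],"twist": [0,0,0]}
    - {"offset": [0.85,-0.925,0.3],"twist": [0,0,0]}
    - {"offset": [0,0,0],"twist": [0,0,0]}
    - {"offset": [0,0,0],"twist": [0,0,0]}

```text
time: 44.58
eef_pos: [0.5988, -0.0187, 0.1005]
tcp_rot: [0.999, 0.054, -0.0, 0.0]
ft_force: [0.5, -0.9, -2.6]
width: 0.0339
grip_force: 30.0
```

Run:
```python
from h import *
go([*gw(0,-.104),.067],.108)
p,q=shot('scene'),shot('top')
for n in(p,q): print([b for b in pin(n,'bar0',9) if b[0][2]>.03])
```

```text
pos [ 0.5988 -0.0187  0.1005] yaw 0.108 tilt 0.04 turn total 0.0 shift [ 0.03 -0.04  1.68] j6 1.23 w 0.0339
[(array([0.5909, 0.0484, 0.0539]), 0.71), (array([0.5906, 0.0538, 0.0741]), 0.56), (array([0.5855, 0.1214, 0.0725]), 0.5)]
[(array([0.5834, 0.1195, 0.0738]), 0.75), (array([0.592 , 0.0482, 0.0705]), 0.61)]
```

Request:
step_arm:
  targets:
    - {"offset": [0.03,-0.04,0.8],"twist": [0,0,0]}
    - {"offset": [0,0,0.5],"twist": [0,0,0]}
    - {"offset": [0,0,0.36],"twist": [0,0,0]}
    - {"offset": [0,0,0],"twist": [0,0,0]}

```text
time: 45.28
eef_pos: [0.5995, -0.0173, 0.067]
tcp_rot: [0.999, 0.054, -0.0, -0.0]
ft_force: [-0.5, 0.7, -1.9]
width: 0.0337
grip_force: 30.0
```

Request:
step_arm:
  targets:
    - {"offset": [0,0,0],"twist": [0,0,0]}
    - {"offset": [0,0,0],"twist": [0,0,0]}
    - {"offset": [0,0,0],"twist": [0,0,0]}
    - {"offset": [0,0,-0.5],"twist": [0,0,0]}
    - {"offset": [0,0,-1],"twist": [0,0,0]}
    - {"offset": [0,0,-1],"twist": [0,0,0]}
  jaw: 0.14

```text
time: 46.02
eef_pos: [0.5998, -0.0174, 0.1189]
tcp_rot: [0.999, 0.054, 0.0, 0.0]
ft_force: [-0.1, -0.2, 0.2]
width: 0.0502
grip_force: 0.0
```

```bash
python3 b.py .545 -.333
```

```text
[([0.6164, -0.4144, 0.0198], 0.82), ([0.586, 0.1201, 0.0733], 0.81), ([0.5995, -0.0143, 0.0709], 0.78), ([0.5424, -0.3343, 0.0137], 0.78), ([0.5061, -0.3828, 0.0194], 0.73), ([0.5922, 0.0499, 0.0725], 0.44), ([0.677, 0.023, 0.2462], 0.3)]
[([0.5075, -0.3816, 0.0175], 0.79), ([0.583, 0.1216, 0.0765], 0.69), ([0.5461, -0.3293, 0.0076], 0.6), ([0.6191, -0.4095, 0.0157], 0.59)]
(array([ 0.5412, -0.3268,  2.9026]), np.float64(0.103), 2)
pos [ 0.5993 -0.0173  0.1168] yaw 0.108 tilt 0.07 turn total 0.663 shift [ 0.85 15.72  5.29] j6 1.24 w 0.0503
```

Run:
```python
from h import *
p,q=shot('scene'),shot('top')
print(barfit([p,q],(.5412,-.3268)),barfit([p,q],(.507,-.382)))
im=cv2.resize(p['img'],None,fx=4,fy=4,interpolation=cv2.INTER_CUBIC)[:,:,::-1].copy()
for g in [(.5412,-.3268,-.239)]:
    m=hullmask(p,*g);c,_=cv2.findContours(m,0,1);cv2.drawContours(im,c,-1,(0,255,0),1)
u=(px(p,[.53,-.35,0])*4).astype(int);cv2.imwrite('pics/d.png',im[u[1]-200:u[1]+200,u[0]-250:u[0]+250])
```

```text
(array([ 0.5408, -0.3273, -0.2227]), np.float64(0.11), 2) (array([ 0.5062, -0.3845,  2.2154]), np.float64(0.102), 2)
```

View pics/d.png

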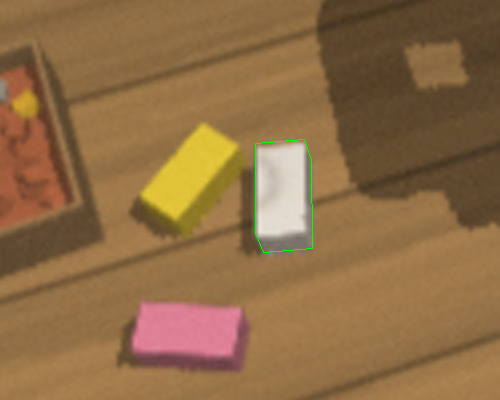

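The crop shows the white bar at (283,195), with the fitted outline matching it. The yellow bar's corner is close by on its left, at (238,155). I'll grip 12 mm towards the bar's free end with a narrow opening.

Run:
```python
from h import *
go([.5537,-.3318,.011],-.235)
```

```text
pos [ 0.5996 -0.0174  0.1172] yaw 0.108 tilt 0.04 turn total 0.655 shift [ 1.43 15.82  5.31] j6 1.24 w 0.0501
```

Request:
step_arm:
  targets:
    - {"offset": [0,0,0],"twist": [0,0,0.3275]}
    - {"offset": [0,0,0],"twist": [0,0,0.3275]}
    - {"offset": [0.09,0.989,0],"twist": [0,0,0]}
    - {"offset": [0.09,0.989,0],"twist": [0,0,0]}
    - {"offset": [0.09,0.989,0],"twist": [0,0,0]}
    - {"offset": [0.09,0.989,0],"twist": [0,0,0]}
    - {"offset": [0.09,0.989,0],"twist": [0,0,0]}
    - {"offset": [0.09,0.989,0],"twist": [0,0,0]}
    - {"offset": [0.09,0.989,0],"twist": [0,0,0]}
    - {"offset": [0.09,0.989,0],"twist": [0,0,0]}
    - {"offset": [0.09,0.989,0],"twist": [0,0,0]}
    - {"offset": [0.09,0.989,0],"twist": [0,0,0]}
  jaw: 0.2

```text
time: 48.12
eef_pos: [0.571, -0.2152, 0.1175]
tcp_rot: [0.993, -0.117, 0.0, -0.0]
ft_force: [0.5, -0.1, 0.3]
width: 0.0527
grip_force: 0.0
```

Request:
step_arm:
  targets:
    - {"offset": [0.09,0.989,0],"twist": [0,0,0]}
    - {"offset": [0.09,0.989,0],"twist": [0,0,0]}
    - {"offset": [0.09,0.989,0.3],"twist": [0,0,0]}
    - {"offset": [0.09,0.989,0.4],"twist": [0,0,0]}
    - {"offset": [0.09,0.989,0.4],"twist": [0,0,0]}
    - {"offset": [0.09,0.989,0.4],"twist": [0,0,0]}
    - {"offset": [0,0,0],"twist": [0,0,0]}
    - {"offset": [0,0,0],"twist": [0,0,0]}

```text
time: 49.12
eef_pos: [0.5542, -0.3315, 0.0876]
tcp_rot: [0.993, -0.117, 0.0, -0.0]
ft_force: [1.2, -0.1, 1.5]
width: 0.0528
grip_force: 0.0
```

Run:
```python
from h import *
go([.5537,-.3318,.011],-.235)
p,q=shot('scene'),shot('top')
for n in (p,q): print([(b[0].tolist(),b[1]) for b in pin(n,'bar0',7)])
im=np.hstack([cv2.resize(n['img'][v-50:v+50,u-50:u+50],(400,400),interpolation=cv2.INTER_CUBIC) for n in(p,q) for u,v in [px(n,[.545,-.33,.03]).astype(int)]])[:,:,::-1]
cv2.imwrite('pics/d2.png',im)
```

```text
pos [ 0.5542 -0.3315  0.0876] yaw -0.235 tilt 0.01 turn total 0.001 shift [-0.02  0.02  3.83] j6 1.08 w 0.0528
[([0.5998, -0.0142, 0.0721], 0.87), ([0.5814, 0.1194, 0.0738], 0.8), ([0.6195, -0.4106, 0.0173], 0.66), ([0.5071, -0.385, 0.0189], 0.56)]
[([0.6008, -0.0153, 0.0712], 0.78), ([0.5853, 0.1216, 0.0737], 0.77), ([0.5888, 0.0513, 0.0697], 0.67)]
```

View pics/d2.png

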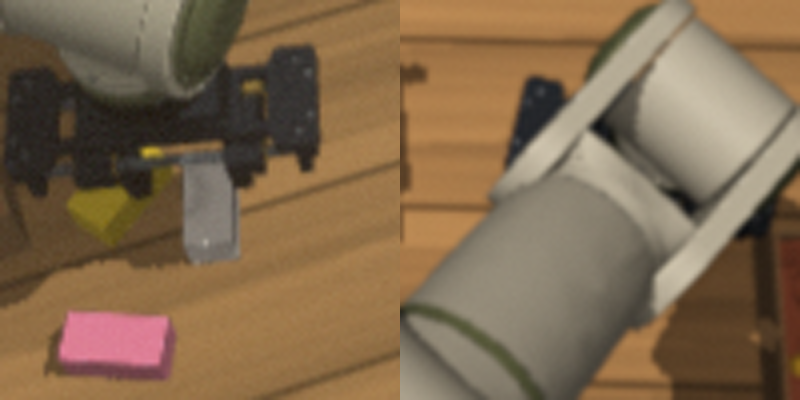

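The left crop shows the bar at (210,210), between and below the fingers. The right crop is blocked by the arm. I'll go down carefully.

Request:
step_arm:
  targets:
    - {"offset": [-0.02,0.02,0.8],"twist": [0,0,0]}
    - {"offset": [0,0,0.8],"twist": [0,0,0]}
    - {"offset": [0,0,0.8],"twist": [0,0,0]}

```text
time: 49.7
eef_pos: [0.5533, -0.3319, 0.0378]
tcp_rot: [0.993, -0.117, -0.001, -0.0]
ft_force: [-0.2, -0.6, -0.3]
width: 0.0529
grip_force: 0.0
```

Request:
step_arm:
  targets:
    - {"offset": [0,0,0.8],"twist": [0,0,0]}
    - {"offset": [0,0,0.6],"twist": [0,0,0]}
    - {"offset": [0,0,0],"twist": [0,0,0]}

```text
time: 50.08
eef_pos: [0.5533, -0.3319, 0.0104]
tcp_rot: [0.993, -0.117, -0.001, -0.001]
ft_force: [0.4, 0.2, 0.3]
width: 0.053
grip_force: 0.0
```

Request:
step_arm:
  targets:
    - {"offset": [0,0,0],"twist": [0,0,0]}
    - {"offset": [0,0,0],"twist": [0,0,0]}
    - {"offset": [0,0,0],"twist": [0,0,0]}
    - {"offset": [0,0,0],"twist": [0,0,0]}
    - {"offset": [0,0,0],"twist": [0,0,0]}
    - {"offset": [0,0,0],"twist": [0,0,0]}
  jaw: -1

```text
time: 50.82
eef_pos: [0.5539, -0.3323, 0.0122]
tcp_rot: [0.993, -0.117, 0.0, 0.0]
ft_force: [-0.2, 1.5, 5.6]
width: 0.0338
grip_force: 30.0
```

Request:
step_arm:
  targets:
    - {"offset": [0,0,-0.5],"twist": [0,0,0]}
    - {"offset": [0,0,-1],"twist": [0,0,0]}
    - {"offset": [0,0,-1],"twist": [0,0,0]}
    - {"offset": [0,0,-1],"twist": [0,0,0]}
    - {"offset": [0,0,-1],"twist": [0,0,0]}
    - {"offset": [0,0,-1],"twist": [0,0,0]}
    - {"offset": [0,0,0],"twist": [0,0,0]}
    - {"offset": [0,0,0],"twist": [0,0,0]}

```text
time: 51.82
eef_pos: [0.5531, -0.3319, 0.1205]
tcp_rot: [0.993, -0.117, -0.001, -0.0]
ft_force: [-1.3, 0.7, -2.1]
width: 0.0335
grip_force: 30.0
```

Run:
```python
from h import *
st=state();R=Ro.from_quat(st['tcp_rot']).as_matrix()
go([*gw(.012,-.172),.067],.108)
p,q=shot('scene'),shot('top')
for n in(p,q):
    print([(b[0],b[1]) for b in pin(n,'bar0',9) if abs(b[0][1]+.33)<.05])
print('tcp-x offset expect -0.012')
u,v=px(p,st['eef_pos']).astype(int)
cv2.imwrite('pics/d3.png',cv2.resize(p['img'][v-50:v+50,u-60:u+60],(600,500),interpolation=cv2.INTER_CUBIC)[:,:,::-1])
```

```text
pos [ 0.5531 -0.3319  0.1205] yaw -0.235 tilt 0.1 turn total -0.655 shift [  4.59 -11.96   2.69] j6 1.08 w 0.0335
[(array([ 0.5438, -0.3342,  0.1231]), 0.78)]
[]
tcp-x offset expect -0.012
```

View pics/d3.png

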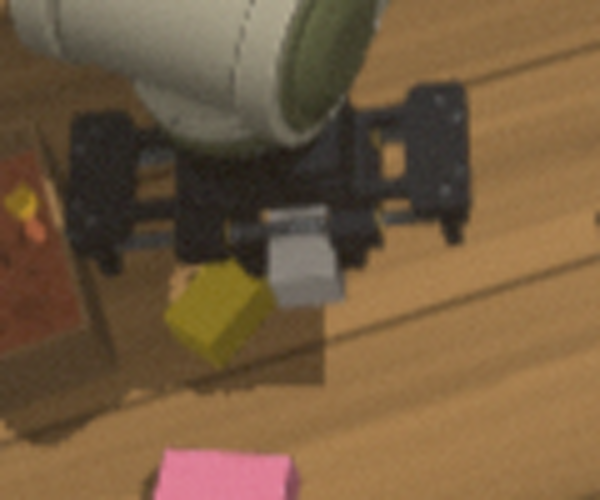

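The crop shows the white bar held at (305,255) and lifted, with the yellow one left lying. Next I carry it to bay 1.

Request:
step_arm:
  targets:
    - {"offset": [0,0,0],"twist": [0,0,-0.3275]}
    - {"offset": [0,0,0],"twist": [0,0,-0.3275]}
    - {"offset": [0.377,-0.997,0],"twist": [0,0,0]}
    - {"offset": [0.377,-0.997,0],"twist": [0,0,0]}
    - {"offset": [0.377,-0.997,0],"twist": [0,0,0]}
    - {"offset": [0.377,-0.997,0],"twist": [0,0,0]}
    - {"offset": [0.377,-0.997,0],"twist": [0,0,0]}
    - {"offset": [0.377,-0.997,0],"twist": [0,0,0]}
    - {"offset": [0.377,-0.997,0],"twist": [0,0,0]}
    - {"offset": [0.377,-0.997,0],"twist": [0,0,0]}
    - {"offset": [0.377,-0.997,0],"twist": [0,0,0]}
    - {"offset": [0.377,-0.997,0],"twist": [0,0,0]}

```text
time: 53.52
eef_pos: [0.6074, -0.1244, 0.1215]
tcp_rot: [0.999, 0.054, 0.0, 0.0]
ft_force: [-0.8, 0.3, -2.5]
width: 0.0336
grip_force: 30.0
```

Request:
step_arm:
  targets:
    - {"offset": [0.377,-0.997,0.3],"twist": [0,0,0]}
    - {"offset": [0.377,-0.997,0.3],"twist": [0,0,0]}
    - {"offset": [0,0,0.3],"twist": [0,0,0]}
    - {"offset": [0,0,0],"twist": [0,0,0]}
    - {"offset": [0,0,0],"twist": [0,0,0]}

```text
time: 54.15
eef_pos: [0.6177, -0.0852, 0.1036]
tcp_rot: [0.999, 0.054, 0.0, 0.0]
ft_force: [-0.2, 0.2, -1.3]
width: 0.0339
grip_force: 30.0
```

Run:
```python
from h import *
go([*gw(.0105,-.172),.067],.108)
p,q=shot('scene'),shot('top')
for n in(p,q): print([b for b in pin(n,'bar0',9) if b[0][2]>.03],pin(n,'bay0',4))
u,v=px(p,state()['eef_pos']).astype(int)
cv2.imwrite('pics/d4.png',cv2.resize(p['img'][v-50:v+50,u-60:u+60],(600,500),interpolation=cv2.INTER_CUBIC)[:,:,::-1])
```

```text
pos [ 0.6177 -0.0852  0.1036] yaw 0.107 tilt 0.01 turn total -0.001 shift [-0.03 -0.05  1.83] j6 1.14 w 0.0339
[(array([0.5925, 0.0532, 0.0752]), 0.66), (array([0.5834, 0.1196, 0.0726]), 0.65), (array([ 0.604 , -0.0931,  0.104 ]), 0.53), (array([ 0.5984, -0.0141,  0.0715]), 0.43)] [(array([0.5936, 0.0489, 0.0533]), 0.92), (array([ 0.5995, -0.0191,  0.0552]), 0.87), (array([0.5821, 0.1145, 0.0594]), 0.8), (array([ 0.6069, -0.0888,  0.0528]), 0.73)]
[(array([0.5871, 0.1201, 0.0752]), 0.87), (array([0.5918, 0.0515, 0.0678]), 0.57), (array([0.5224, 0.2755, 0.0645]), 0.16)] [(array([0.5851, 0.1181, 0.0546]), 0.97), (array([0.5864, 0.0505, 0.0586]), 0.62)]
```

View pics/d4.png

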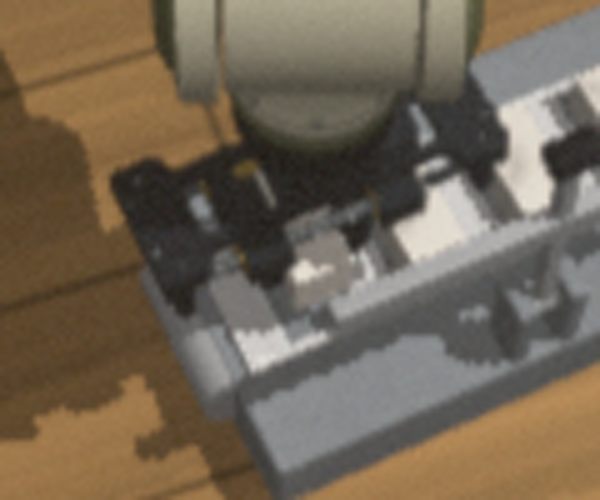

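The crop shows the bar held over the last bay at about (320,270). I lower and release it.

Request:
step_arm:
  targets:
    - {"offset": [0,-0.05,0.8],"twist": [0,0,0]}
    - {"offset": [0,0,0.6],"twist": [0,0,0]}
    - {"offset": [0,0,0.4],"twist": [0,0,0]}
    - {"offset": [0,0,0],"twist": [0,0,0]}

```text
time: 54.95
eef_pos: [0.6176, -0.0835, 0.0672]
tcp_rot: [0.999, 0.054, -0.0, -0.0]
ft_force: [0.9, 0.6, -2.3]
width: 0.0336
grip_force: 30.0
```

Request:
step_arm:
  targets:
    - {"offset": [0,0,0],"twist": [0,0,0]}
    - {"offset": [0,0,0],"twist": [0,0,0]}
    - {"offset": [0,0,0],"twist": [0,0,0]}
    - {"offset": [0,0,-0.5],"twist": [0,0,0]}
    - {"offset": [0,0,-1],"twist": [0,0,0]}
    - {"offset": [0,0,-1],"twist": [0,0,0]}
    - {"offset": [0,0,-1],"twist": [0,0,0]}
    - {"offset": [0,0,-1],"twist": [0,0,0]}
    - {"offset": [-1,0,-1],"twist": [0,0,0]}
    - {"offset": [-1,0,-1],"twist": [0,0,0]}
    - {"offset": [-1,0,-1],"twist": [0,0,0]}
    - {"offset": [-1,0,-1],"twist": [0,0,0]}
  jaw: 0.14

```text
time: 56.45
eef_pos: [0.5374, -0.0922, 0.239]
tcp_rot: [0.999, 0.054, 0.0, 0.0]
ft_force: [0.6, 0.8, 1.1]
width: 0.0503
grip_force: 0.0
```

Request:
step_arm:
  targets:
    - {"offset": [-1,0,-1],"twist": [0,0,0]}
    - {"offset": [-1,0,0],"twist": [0,0,0]}
    - {"offset": [-1,0,0],"twist": [0,0,0]}
    - {"offset": [-1,0,0],"twist": [0,0,0]}
    - {"offset": [0,0,0],"twist": [0,0,0]}
    - {"offset": [0,0,0],"twist": [0,0,0]}
  jaw: 0.6

```text
time: 57.2
eef_pos: [0.4591, -0.1009, 0.258]
tcp_rot: [0.999, 0.054, 0.0, 0.0]
ft_force: [0.2, 0.5, 0.1]
width: 0.0703
grip_force: 0.0
```

Run:
```python
from h import *
p,q=shot('scene'),shot('top')
Ri=np.array([[np.cos(GY),np.sin(GY)],[-np.sin(GY),np.cos(GY)]])
for n in(p,q):
    print([((Ri@(b[0][:2]-G)).round(4).tolist(),b[0][2],b[1]) for b in pin(n,'bar0',9) if b[0][2]>.03])
    print(pin(n,'lever_knob'),pin(n,'pointer'))
for i in range(4):
    def cost(a):
        return 0
u,v=px(p,[.6,.03,.06]).astype(int)
cv2.imwrite('pics/e.png',cv2.resize(p['img'][v-60:v+60,u-80:u+80],(800,600),interpolation=cv2.INTER_CUBIC)[:,:,::-1])
go([*gw(.085-.15*np.cos(1.53),-.07),.228],.108)
```

```text
[([0.0008, -0.1019], np.float64(0.0704), 0.9), ([-0.0017, 0.0327], np.float64(0.0735), 0.86), ([0.0009, -0.1791], np.float64(0.0714), 0.74), ([0.0003, -0.0304], np.float64(0.075), 0.65)]
[(array([0.6788, 0.024 , 0.247 ]), 0.89)] [(array([0.5206, 0.2734, 0.0632]), 0.87)]
[([0.0013, -0.1011], np.float64(0.0695), 0.82), ([0.0024, 0.0345], np.float64(0.0753), 0.73), ([0.0022, -0.1718], np.float64(0.0653), 0.63), ([-0.0025, -0.0315], np.float64(0.0695), 0.54)]
[(array([0.677 , 0.0235, 0.2459]), 0.58)] [(array([0.5235, 0.2751, 0.0626]), 0.78)]
pos [ 0.4587 -0.1008  0.2575] yaw 0.108 tilt 0.01 turn total 0.001 shift [11.38 -5.07  1.47] j6 0.99 w 0.0705
```

View pics/e.png

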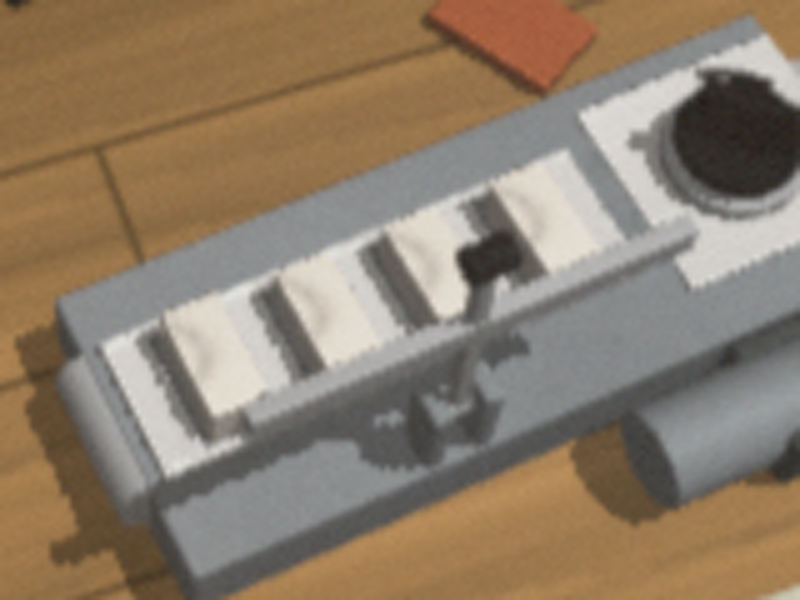

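The crop shows all four bars seated in their bays, at about (215,360), (325,310), (430,265) and (555,215). The lever is upright with its knob at (490,255). Next I regrip the knob.

Request:
step_arm:
  targets:
    - {"offset": [0,0,-0.7],"twist": [0,0,0]}
    - {"offset": [0,0,-0.7],"twist": [0,0,0]}
    - {"offset": [0.95,-0.42,0],"twist": [0,0,0]}
    - {"offset": [0.95,-0.42,0],"twist": [0,0,0]}
    - {"offset": [0.95,-0.42,0],"twist": [0,0,0]}
    - {"offset": [0.95,-0.42,0],"twist": [0,0,0]}
    - {"offset": [0.95,-0.42,0],"twist": [0,0,0]}
    - {"offset": [0.95,-0.42,0],"twist": [0,0,0]}
    - {"offset": [0.95,-0.42,0],"twist": [0,0,0]}
    - {"offset": [0.95,-0.42,0],"twist": [0,0,0]}
    - {"offset": [0.95,-0.42,0],"twist": [0,0,0]}
    - {"offset": [0.95,-0.42,0],"twist": [0,0,0]}

```text
time: 59.1
eef_pos: [0.639, 0.0036, 0.2853]
tcp_rot: [0.999, 0.054, -0.0, -0.0]
ft_force: [-0.2, -1.0, -0.1]
width: 0.0703
grip_force: 0.0
```

Request:
step_arm:
  targets:
    - {"offset": [0.95,-0.42,0],"twist": [0,0,0]}
    - {"offset": [0.95,-0.42,0],"twist": [0,0,0]}
    - {"offset": [0,0,0],"twist": [0,0,0]}
    - {"offset": [0,0,0],"twist": [0,0,0]}

```text
time: 59.6
eef_pos: [0.6739, 0.0237, 0.2855]
tcp_rot: [0.999, 0.054, -0.0, 0.0]
ft_force: [-0.2, 0.5, 0.3]
width: 0.0704
grip_force: 0.0
```

Run:
```python
from h import *
go([.6735,.024,.230],.108)
L=.15;A=np.linspace(1.53,-.01,17)
x=-L*np.cos(A);z=L*np.sin(A)
print(np.round(np.c_[np.diff(x),-np.diff(z)]/.02,2).tolist())
```

```text
pos [0.6739 0.0237 0.2855] yaw 0.108 tilt 0.03 turn total 0.0 shift [-0.02 -0.02  2.77] j6 1.32 w 0.0704
[[-0.72, 0.06], [-0.71, 0.13], [-0.69, 0.2], [-0.67, 0.27], [-0.64, 0.33], [-0.61, 0.39], [-0.57, 0.45], [-0.52, 0.5], [-0.47, 0.55], [-0.42, 0.59], [-0.36, 0.63], [-0.3, 0.66], [-0.23, 0.68], [-0.16, 0.7], [-0.1, 0.72], [-0.03, 0.72]]
```

Request:
step_arm:
  targets:
    - {"offset": [0,0,0.9],"twist": [0,0,0]}
    - {"offset": [0,0,0.9],"twist": [0,0,0]}
    - {"offset": [0,0,0.95],"twist": [0,0,0]}
    - {"offset": [0,0,0],"twist": [0,0,0]}

```text
time: 60.1
eef_pos: [0.6734, 0.0236, 0.2297]
tcp_rot: [0.999, 0.054, -0.001, -0.0]
ft_force: [0.5, 0.0, 0.2]
width: 0.0705
grip_force: 0.0
```

Request:
step_arm:
  targets:
    - {"offset": [0,0,0],"twist": [0,0,0]}
    - {"offset": [0,0,0],"twist": [0,0,0]}
    - {"offset": [0,0,0],"twist": [0,0,0]}
    - {"offset": [0,0,0],"twist": [0,0,0]}
    - {"offset": [0,0,0],"twist": [0,0,0]}
    - {"offset": [0,0,0],"twist": [0,0,0]}
    - {"offset": [0,0,0],"twist": [0,0,0]}
    - {"offset": [0,0,0],"twist": [0,0,0]}
  jaw: -1

```text
time: 61.1
eef_pos: [0.6744, 0.0233, 0.2307]
tcp_rot: [0.999, 0.054, 0.0, 0.001]
ft_force: [0.9, -5.6, 0.4]
width: 0.0259
grip_force: 30.0
```

Request:
step_arm:
  targets:
    - {"offset": [-0.72,0,0.06],"twist": [0,0,0]}
    - {"offset": [-0.71,0,0.13],"twist": [0,0,0]}
    - {"offset": [-0.69,0,0.2],"twist": [0,0,0]}
    - {"offset": [-0.67,0,0.27],"twist": [0,0,0]}
    - {"offset": [-0.64,0,0.33],"twist": [0,0,0]}
    - {"offset": [-0.61,0,0.39],"twist": [0,0,0]}

```text
time: 61.85
eef_pos: [0.5945, 0.0151, 0.204]
tcp_rot: [0.999, 0.054, 0.002, 0.0]
ft_force: [2.5, -3.6, 2.1]
width: 0.0252
grip_force: 30.0
```

Run:
```python
from h import *
a=1.53-1.54*6/16
go([*gw(.085-.15*np.cos(a),-.07),.098+.15*np.sin(a)-.018],.108)
print(pin(shot('scene'),'lever_knob'),state()['ft_force'])
```

```text
pos [0.5945 0.0151 0.204 ] yaw 0.108 tilt 0.23 turn total 0.0 shift [-0.04 -0.04  0.09] j6 1.29 w 0.0252
[(array([0.5943, 0.0167, 0.2194]), 0.93)] [-2.92570047 -4.38945862  3.36452832]
```

Request:
step_arm:
  targets:
    - {"offset": [-0.57,0,0.45],"twist": [0,0,0]}
    - {"offset": [-0.52,0,0.5],"twist": [0,0,0]}
    - {"offset": [-0.47,0,0.55],"twist": [0,0,0]}
    - {"offset": [-0.42,0,0.59],"twist": [0,0,0]}
    - {"offset": [-0.36,0,0.63],"twist": [0,0,0]}
    - {"offset": [-0.3,0,0.66],"twist": [0,0,0]}
    - {"offset": [-0.23,0,0.68],"twist": [0,0,0]}
    - {"offset": [-0.16,0,0.7],"twist": [0,0,0]}
    - {"offset": [-0.1,0,0.72],"twist": [0,0,0]}

```text
time: 63.08
eef_pos: [0.5327, 0.0087, 0.0935]
tcp_rot: [0.999, 0.054, 0.001, -0.0]
ft_force: [2.2, -1.4, 2.1]
width: 0.0254
grip_force: 30.0
```

Request:
step_arm:
  targets:
    - {"offset": [-0.03,0,0.5],"twist": [0,0,0]}
    - {"offset": [0,0,0.2],"twist": [0,0,0]}
    - {"offset": [0,0,0],"twist": [0,0,0]}
    - {"offset": [0,0,0],"twist": [0,0,0]}

```text
time: 63.58
eef_pos: [0.532, 0.0086, 0.0796]
tcp_rot: [0.999, 0.054, 0.001, -0.0]
ft_force: [5.9, 1.0, -2.2]
width: 0.0259
grip_force: 30.0
```

Run:
```python
from h import *
go([*gw(-.065,-.07),.098-.018],.108)
print([pin(shot(n),'lever_knob') for n in('scene','top')],state()['ft_force'])
```

```text
pos [0.532  0.0086 0.0796] yaw 0.108 tilt 0.12 turn total 0.0 shift [-0.05 -0.03 -0.02] j6 1.26 w 0.0259
[[(array([0.5308, 0.0084, 0.0957]), 0.9)], []] [ 6.07686976  0.1310209  -1.59941777]
```

Request:
step_arm:
  targets:
    - {"offset": [0,0,0.1],"twist": [0,0,0]}
    - {"offset": [0,0,0.1],"twist": [0,0,0]}
    - {"offset": [0,0,0],"twist": [0,0,0]}

```text
time: 64.15
eef_pos: [0.5323, 0.0086, 0.0787]
tcp_rot: [0.999, 0.054, 0.002, 0.0]
ft_force: [-3.4, 1.2, 28.4]
width: 0.0256
grip_force: 30.0
```

Request:
step_arm:
  targets:
    - {"offset": [0,0,0.1],"twist": [0,0,0]}
    - {"offset": [0,0,0],"twist": [0,0,0]}
    - {"offset": [0,0,0],"twist": [0,0,0]}

```text
time: 64.53
eef_pos: [0.5325, 0.0086, 0.0778]
tcp_rot: [0.999, 0.054, 0.003, 0.001]
ft_force: [-6.5, 1.1, 40.3]
width: 0.0251
grip_force: 30.0
```

Request:
step_arm:
  targets:
    - {"offset": [0,0,-0.2],"twist": [0,0,0]}
    - {"offset": [0,0,0],"twist": [0,0,0]}

```text
time: 64.78
eef_pos: [0.5323, 0.0086, 0.0784]
tcp_rot: [0.999, 0.054, 0.002, 0.0]
ft_force: [5.7, 1.5, 6.7]
width: 0.025
grip_force: 30.0
```

Request:
step_arm:
  targets:
    - {"offset": [0,0,0],"twist": [0,0,0]}
    - {"offset": [0,0,0],"twist": [0,0,0]}
    - {"offset": [0,0,0],"twist": [0,0,0]}
    - {"offset": [0,0,-0.3],"twist": [0,0,0]}
    - {"offset": [0,0,-1],"twist": [0,0,0]}
    - {"offset": [0,0,-1],"twist": [0,0,0]}
    - {"offset": [0,0,-1],"twist": [0,0,0]}
    - {"offset": [0,0,-1],"twist": [0,0,0]}
    - {"offset": [-1,0,-1],"twist": [0,0,0]}
    - {"offset": [-1,0,0],"twist": [0,0,0]}
    - {"offset": [-1,0,0],"twist": [0,0,0]}
    - {"offset": [-1,0,0],"twist": [0,0,0]}
  jaw: 0.6

```text
time: 66.28
eef_pos: [0.4508, -0.0002, 0.1837]
tcp_rot: [0.999, 0.054, 0.0, 0.0]
ft_force: [0.3, 0.5, 0.2]
width: 0.0705
grip_force: 0.0
```

Request:
step_arm:
  targets:
    - {"offset": [-1,0,0],"twist": [0,0,0]}
    - {"offset": [-1,0,0],"twist": [0,0,0]}
    - {"offset": [0,0,0],"twist": [0,0,0]}
    - {"offset": [0,0,0],"twist": [0,0,0]}

```text
time: 66.78
eef_pos: [0.4126, -0.0046, 0.1837]
tcp_rot: [0.999, 0.054, 0.0, 0.0]
ft_force: [0.1, 0.1, 0.2]
width: 0.0708
grip_force: 0.0
```

Run:
```python
from h import *
p,q=shot('scene'),shot('top')
Ri=np.array([[np.cos(GY),np.sin(GY)],[-np.sin(GY),np.cos(GY)]])
for n in(p,q):
    print([((Ri@(b[0][:2]-G)).round(4).tolist(),b[0][2],b[1]) for b in pin(n,'bar0',9) if b[0][2]>.03])
    print(pin(n,'lever_knob'),pin(n,'pointer'),pin(n,'hammer'),pin(n,'offcut'),pin(n,'carton'))
print(state()['eef_pos'],state()['ft_force'])
a,b=[cv2.resize(n['img'][v-50:v+50,u-66:u+66],(400,300),interpolation=cv2.INTER_CUBIC) for n in(p,q) for u,v in [px(n,[.59,.06,.06]).astype(int)]]
cv2.imwrite('pics/f.png',cv2.resize(p['img'][px(p,[.59,.06,.06]).astype(int)[1]-60:,:][:120,px(p,[.59,.06,.06]).astype(int)[0]-80:][:,:160],(800,600),interpolation=cv2.INTER_CUBIC)[:,:,::-1])
```

```text
[([-0.0005, -0.1016], np.float64(0.0709), 0.85), ([0.0011, -0.0332], np.float64(0.0745), 0.67), ([-0.0011, 0.033], np.float64(0.0732), 0.63), ([-0.0031, -0.175], np.float64(0.0705), 0.57)]
[(array([0.5312, 0.0052, 0.0967]), 0.55)] [(array([0.5224, 0.2757, 0.0631]), 0.84)] [(array([ 0.3696,  0.4197, -0.002 ]), 0.67)] [(array([0.412 , 0.189 , 0.0015]), 0.87)] [(array([ 0.4587, -0.5088,  0.002 ]), 0.86)]
[([0.0009, -0.034], np.float64(0.0684), 0.72), ([0.0033, -0.0994], np.float64(0.0705), 0.64), ([-0.0022, 0.0354], np.float64(0.0718), 0.57), ([0.0032, -0.172], np.float64(0.0698), 0.5)]
[(array([0.5306, 0.0083, 0.0988]), 0.74)] [(array([0.5223, 0.2762, 0.064 ]), 0.73)] [(array([ 0.3627,  0.4182, -0.0008]), 0.66)] [(array([ 0.4077,  0.1919, -0.0011]), 0.67)] [(array([ 0.4572, -0.5119, -0.0029]), 0.81)]
[ 0.41187534 -0.00448307  0.18333932] [-0.07365914 -0.29771618  0.43036472]
```

View pics/f.png

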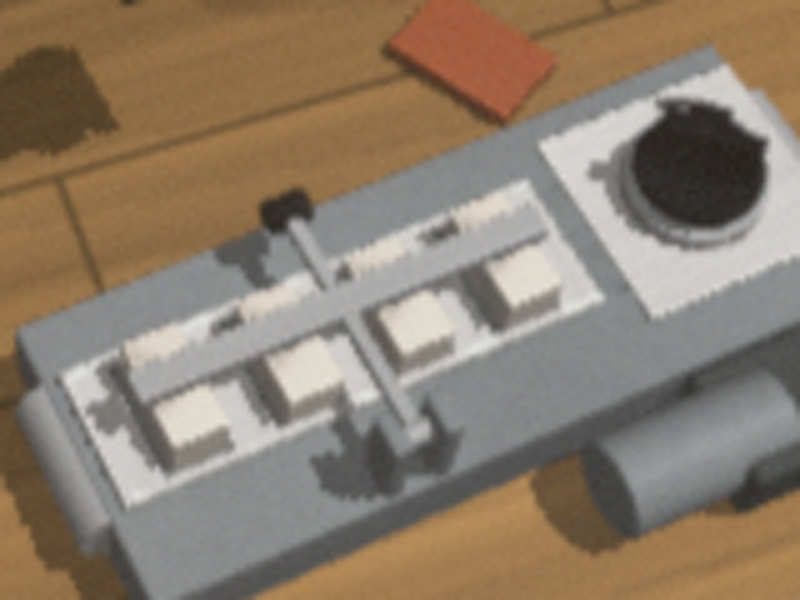

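The crop shows the lever level over all four bars, with its knob at (285,205). The pointer is on the arc at about (680,108), and the other things are where they were. I hand the job in.

```bash
python3 -c "
from h import *
print(order.sign_off())"
```

```text
the job is handed in; nothing more can be done
None
```

I handed the job in at about 67 s: the tension pointer measures about 0.55 rad on the arc, all four marble bars lie in their own bays, the lever is fully down, and the hammer, offcut and carton are unmoved; the sign-off returned no verdict.

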